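# Stand the light wand in the collet stand and clamp it

### The arm

A 6-joint arm with a two-finger parallel gripper is mounted at the origin on the work surface. World frame = base frame: x ahead of the robot, y to its left, z up, the work surface at z = 0. Lengths are in mm, angles in rad, forces in N, time in s.
With the tool pointing down it reaches from about 275 to 1000 mm from the base axis. Payload 8.4 kg.
Tool frame: the origin (TCP) lies between the finger pads; the fingertips stand 22 mm ahead of it and the grasp point (between the pads) lies 3 mm ahead of it; z points along the fingers, y is the line along which they close (so a half turn about z gives the same grasp; the last joint's range is limited). The gripper opens to 85 mm and grips with 20 to 120 N. Pads are 22 mm wide; open, the fingers measure 114 mm over their backs; the gripper's body (76 mm by 85 mm) begins 54 mm behind the grasp point. The pads swing forward as they close: fully open they stand 13 mm farther back than shut.
Start: joints at [1.312, 0.353, 1.633, -0, 1.155, -0.002], TCP at [158.74, 604.508, 253.281] pointing down, gripper open.
Joint ranges: [-2.63, 2.63], [-0.92, 2.1], [0.06, 2.66], [-1.3, 4.44], [0, 2.69], [-3.02, 3.02]. Speed limits (rad/s): [2.22, 2.22, 2.79, 3.14, 3.14, 3.14].

### API

Orientations are given as [roll, pitch, yaw] about the fixed x, y, z axes, in that order (R = Rz(yaw) Ry(pitch) Rx(roll)).
In Python, from rig import r, grab_frame gives the robot as it stands.
- The arm moves only by the shell command python3 -m inch 'ROWS' [FORCE]. ROWS is JSON, a list of rows, each a list of 7 numbers: the turn, a rotation vector about the tool's x, y, z as a fraction of full scale, then the shift along the tool's x, y, z as a fraction of full scale, then the closure, from 0 (fully open) to 1 (shut). In form: [[rx, ry, rz, dx, dy, dz, fingers], ...]. A call has 1 to 8 rows; each row shifts and turns the commanded pose from where the row before left it, along the tool's axes as they then stand; what a row does not reach is not made up. Full scale, the value 1, is 2.5 cm for a shift and pi rad for a turn. A row lasts 1/12 s, in which the tool goes at most 41.7 mm and 7.16 degrees, less where a joint would pass 70% of its speed; a pose out of reach is approached as far as the arm can. A call with a number of a shift or a turn outside -1 to 1 is refused whole. A call with a gripper value outside its range is refused whole. The fingers move at their own pace and stop on an object; FORCE is the grip in N (left out, the last holds). Time passes only in rows, so rows that do not move let the fingers close. It gives the time, the measured TCP pose, the force, the opening and the grip force at its end, in the units of the state.
- r.sense(): the state, without advancing time (a new reading comes with each control period).
- grab_frame(name): name is "scene" or "top" or "wrist"; returns a dict with "pixels" (384x512x3 uint8, red, green, blue), "z_map" (384x512 float32, mm along the optical axis (not along the pixel's ray), 0 where there is no reading), "vertical_fov" (degrees; the focal length in pixels is half the picture's height over the tangent of half this angle, whatever the lens; pixels are square), "cx", "cy" (the principal point, pixels), "cam_to_world" (4x4, takes a point from camera to world coordinates). Camera axes: x right, y down, z forward; pixel columns grow to the right and rows downward; lengths in mm; the calibration is good to about 2 mm. A picture is of the moment at which its call begins.
- r.sign_off(): hands the job in; it is judged then, once.
The state is a dict: "clock": time; "qpos": joint angles; "qvel": joint speeds; "joint_efforts": joint torques, N m; "eef_pos": TCP position; "tcp_rot": TCP orientation; "contact_force": force on the tool from outside, world axes, zero at the start; "wrist_torque": the same for the moment, N m; "opening": opening from 0.0 (shut) to 1.0 (fully open); "grasp_force": force on a finger pad.
Only numpy, scipy, OpenCV 4.12 (cv2) and the standard library are available. Lean on these libraries where they do the work, as an engineer would, in place of code of your own. Each camera call takes 0.05 s, during which the arm holds its last target. There are 200 camera calls.

### The job

The LED light wand lies on the bench mat. Park it in the sloping rest, shank down, and let go; then take it again another way, stand it upright with the shank fully home in the collet, and swing the nut's lever clockwise until the collet grips the shank firmly. Set the wand down rather than dropping it, leave the other things on the bench where they lie, and let go of everything at the end.

Things in the scene. Friction and masses are not known exactly. Their poses are not given: they have to be found in the camera images.
- lamp_mid (a point): LED light wand, 200 long, about 0.16 kg, lying on the mat. Point on its axis half-way along (balance point within 10 of it). x axis runs along the wand from yellow cap to steel shank. Along x: square cap -100 to -70, round black body -70 to 42 (26 diameter, white light strip on +z), square collar 42 to 50, shank 50 to 100. When lying its axis is 14 above the mat.
- lamp_tip (a point): end of the wand's steel shank, on the axis, 100 from lamp_mid; axes as lamp_mid. Shank 14 diameter and 50 long, the last 7 tapering to 7 diameter. The aluminium collar above it is 28 x 28 square.
- lamp_cap (a point): middle of the wand's yellow cap (28 x 28 square, 30 long; flats across the wand's y and z axes, level and upright when lying), on the axis, 85 from lamp_mid, 15 from the cap's end; axes as lamp_mid
- rest: dark steel sloping rest, fixed; origin under its 185 x 75 x 8 base plate, on the mat; z up, x level, the way the parked wand's shank end points. Two 8 thick V forks carry the black body, 34 below and 38 above rest_seat along the slope; they reach 5 above the wand's axis, 47 wide at the mouth. Midway between them nothing is within 30 of the axis. A plate at the bottom stops the shank's end.
- rest_seat (a point): where lamp_mid lies when the wand is parked in the rest, 106 above the mat; axes as rest. The parked wand slopes at 45 degrees, shank end low and towards the rest's +x, cap end high and towards -x, free above the upper fork. The stop plate, across the slope 100 below this point, reaches 28 above the wand's axis.
- collet_mouth (a point): aluminium collet stand, fixed, 110 square grey base; point on the collet's vertical axis in its top face, 70 above the mat. Hole 20 diameter at the mouth, three jaws 6 to 25 below it (17 or more apart at the start), then a guide bore of 16, floor 50 below. The wand's collar rests on this face when the shank is home. Nut radius 32.
- collet_floor (a point): bottom of the collet's hole, on its axis, 50 below collet_mouth; lamp_tip comes here when the shank is fully home
- nut (a joint): angle of the brass nut about the collet's axis, rad; 0 fully open, grows clockwise seen from above, starts at 0 to 0.3. The jaws meet the shank at about 1.2 and the nut stiffens from there; hard stop 1.5. The knob takes about 3 N before 1.2 and 4 to 8 N beyond; the shank is held firmly from 1.3 on. It stays where it is left.
- lever_knob (a point): red upright round knob, 21 diameter, 48 high, at the end of the nut's level lever. Point on the knob's axis 20 below its top, 95 from the collet's axis, 76 above the mat. It swings with the nut.
- phone_mid (a point): bystander: opened smartphone, silver frame, 75 x 152 x 8, lying flat; point at its centre, half-way up
- board_mid (a point): bystander: green circuit board with chips, 100 x 150 x 11; point at its centre
- driver_grip (a point): bystander: red-handled screwdriver, 150 long, lying; point on its handle
- tape_mid (a point): bystander: blue roll of tape, 76 across, 20 high, lying flat; point at its centre
- tray_mid (a point): bystander: white divided screw tray 85 x 120 x 22; point at its centre
- tweezers_mid (a point): bystander: black tweezers, 130 long, lying; point at their middle
Mind the look-alikes: they are no part of the job. Of the things that look like the part that bears lamp_mid, the larger one is meant.

How it is judged (in metres and radians):
On the way, in this order (a step that is already met when the one before it is completed fails the run):
1. the wand is parked in the sloping rest, shank down, and let go (distance between lamp_mid and rest_seat below 0.012 m and z of lamp_cap in the frame of rest_seat above 0.045 m and z of lamp_tip in the frame of rest_seat below -0.055 m and contact force between the fingers and lamp below 0.2 N and linear speed of lamp below 0.05 m/s), for 0.2 s.
2. the wand stands upright with its shank fully home in the collet (horizontal distance between lamp_tip and collet_floor below 0.004 m and distance between lamp_tip and collet_floor below 0.006 m and horizontal distance between lamp_cap and collet_mouth below 0.01 m and z of lamp_cap in the frame of collet_mouth above 0.12 m), for 0.2 s.
3. the nut is turned until the jaws grip the shank (all of step 2 and value of joint nut above 1.25 rad), for 0.2 s.
At the end, for the whole second after the job is handed in: The wand stands upright (cap within 10 mm of the collet's axis), shank end within 6 mm of the hole's floor and 4 mm of its axis, the nut beyond 1.25 rad, the wand at rest (all of step 3 and linear speed of lamp below 0.02 m/s); the robot touches nothing.
It fails at once if the wand is dropped (falls faster than 0.5 m/s out of the fingers) (contact force between the fingers and lamp below 0.2 N and linear speed of lamp above 0.5 m/s).
It fails at once if one of the other things on the bench is moved by more than 30 mm (distance of any of phone_mid, board_mid, driver_grip, tape_mid, tray_mid, tweezers_mid from where it was at the start of the episode above 0.03 m).
It also fails if it takes over 72 s, if anything falls off the work surface, if the arm or the gripper's body presses on something with over 40 N, if the wrist force passes 120 N, or if a joint passes its speed limit or range.

## Working session

There is one attempt and no reset: what is moved stays moved. The work goes in short steps, Python scripts to look and compute and a shell command to move; the robot and the scene stay as the last step left them, time stands still between calls to the robot, and variables do not carry over. Pictures are saved under pics/ and viewed, at most 10 in all, crops included, and the job is handed in when it is done.

```bash
ls; mkdir -p pics; cat > h.py <<'E'
import numpy as np,cv2
from rig import r,grab_frame
from scipy.spatial.transform import Rotation as R
def cloud(f):
    z=f["z_map"];h,w=z.shape;F=h/2/np.tan(np.radians(f["vertical_fov"])/2)
    u,v=np.meshgrid(np.arange(w),np.arange(h))
    P=np.stack([(u-f["cx"])/F*z,(v-f["cy"])/F*z,z],-1)
    T=np.array(f["cam_to_world"]);W=P@T[:3,:3].T+T[:3,3];W[z==0]=np.nan
    return W
def save(n,a): cv2.imwrite("pics/"+n,cv2.cvtColor(a,cv2.COLOR_RGB2BGR))
E
python3 - <<'E'
from h import *
for n in("top","scene"):
    f=grab_frame(n);np.savez("/tmp/"+n,W=cloud(f),p=f["pixels"]);save(n+"0.png",f["pixels"])
    print(n,np.round(f["cam_to_world"],3).tolist(),f["vertical_fov"],f["cx"],f["cy"])
print(r.sense())
E
```

```text
pics
top [[0.003, -0.989, 0.15, 390.813], [-1.0, -0.005, -0.01, 54.121], [0.01, -0.15, -0.989, 1277.612], [0.0, 0.0, 0.0, 1.0]] 46.22869513740984 253.6117946220044 193.54624309652527
scene [[-0.404, 0.604, -0.687, 1276.801], [0.915, 0.282, -0.29, 374.83], [0.019, -0.746, -0.666, 785.303], [0.0, 0.0, 0.0, 1.0]] 54.076395034025914 258.80872841700346 191.1497521191396
{'clock': 0.1, 'qpos': array([ 1.31156768e+00,  3.53643546e-01,  1.63405008e+00,  3.08282671e-05,
        1.15521513e+00, -2.41944324e-03]), 'qvel': array([-0.00123734, -0.0011032 , -0.00093613,  0.00021571, -0.00161309,
       -0.00089346]), 'joint_efforts': array([ 1.13988808e-03, -6.06355262e+01, -3.42818141e+01,  4.11803319e-05,
        4.02382298e-03, -2.51018236e-05]), 'eef_pos': array([158.6472715 , 604.11400187, 252.60050093]), 'tcp_rot': array([-3.14027662e+00, -3.13719808e-05,  2.88477096e+00]), 'contact_force': array([ 0.01758062,  0.43821805, -0.29224677]), 'wrist_torque': array([ 0.01732276,  0.01378463, -0.01174076]), 'grasp_force': 0.0, 'opening': 0.9981300113228967}
```

View pics/top0.png

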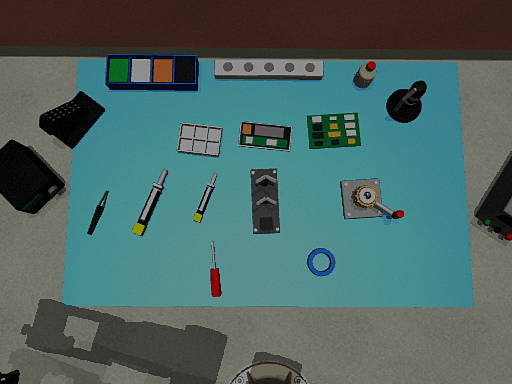

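View pics/scene0.png

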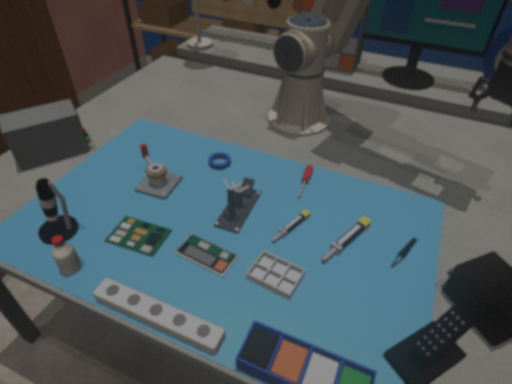

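The top view shows two wands. The larger one has its cap at (138,229) and tip at (164,171), and the smaller one has its cap at (198,217) and tip at (213,176). By size I choose the larger. The rest is at (265,200), the collet at (366,196) and the red knob at (398,214). The bottle's red cap at (370,66) and the screwdriver at (215,283) could be taken for the knob, but they aren't it.

```bash
python3 - <<'E'
from h import *
d=np.load("/tmp/top.npz");W=d["W"];p=d["p"]
A=cv2.resize(p[155:245,90:230],None,fx=5,fy=5,interpolation=cv2.INTER_CUBIC);save("crop1.png",A)
def box(n,u0,u1,v0,v1,zmin,zmax=400):
    w=W[v0:v1,u0:u1].reshape(-1,3);c=p[v0:v1,u0:u1].reshape(-1,3).astype(int)
    m=(w[:,2]>zmin)&(w[:,2]<zmax);return w[m],c[m]
print("mat z",np.nanmedian(W[250:300,100:180,2]))
for n,b in dict(big=(125,175,165,240),small=(190,220,168,226)).items():
    w,c=box(n,*b,6); 
    (cx,cy),(a,bb),ang=cv2.minAreaRect(w[:,:2].astype(np.float32))
    m=w[:,:2].mean(0);V=np.linalg.svd(w[:,:2]-m)[2][0];s=(w[:,:2]-m)@V
    y=(c[:,0]>150)&(c[:,1]>120)&(c[:,2]<100)
    print(n,"rect",cx,cy,a,bb,ang,"dir",V,"len",np.ptp(s),"ctr",m+V*(s.max()+s.min())/2,"yel",w[y].mean(0),"zmax",np.percentile(w[:,2],95))
w,c=box("knob",380,412,200,225,60);m=(c[:,0]>130)&(c[:,1]<60);print("knob",w[m].mean(0),np.percentile(w[m],[5,95],0),m.sum())
w,c=box("base",335,390,172,225,3,25);print("collet base",cv2.minAreaRect(w[:,:2].astype(np.float32)),np.median(w[:,2]))
w,c=box("nut",345,385,175,215,45,90);print("nut",w.mean(0),cv2.minEnclosingCircle(w[:,:2].astype(np.float32)),np.percentile(w[:,2],[10,50,90]))
w,c=box("rest",240,290,160,240,4,14);print("rest base",cv2.minAreaRect(w[:,:2].astype(np.float32)))
w,c=box("rest",240,290,160,240,40,200);print("rest high",np.percentile(w,[2,50,98],0))
for z in range(20,160,20):
    k=(w[:,2]>z)&(w[:,2]<z+20); 
    if k.sum():print(z,k.sum(),w[k].mean(0))
E
```

```text
mat z 2.3593844119025107
big rect 558.979736328125 337.684814453125 216.88888549804688 139.05319213867188 2.5758650302886963 dir [-0.96834882  0.24960079] len 235.0905668562364 ctr [557.60545977 333.26987714] yel [481.48493732 357.76863899  29.97912534] zmax 32.64035843628879
small rect 577.2506713867188 181.9562225341797 161.26625061035156 82.89859771728516 1.0335299968719482 dir [-0.97077264  0.24000099] len 165.79371208674837 ctr [576.48742105 177.66758732] yel [514.01209936 197.26920173  22.96711698] zmax 26.18193301874095
knob [ 519.42544509 -344.83324846   98.20386228] [[ 511.96182328 -352.82022081   94.54834837]
 [ 525.82021612 -336.97155337  101.59527543]] 38
collet base ((573.5429077148438, -269.85076904296875), (151.4990234375, 159.8535919189453), 0.05973043665289879) 12.220667795329405
nut [ 567.53661955 -267.91452623   66.22358138] ((559.4339599609375, -276.3487548828125), 47.227874755859375) [56.66712821 67.75652692 73.42566222]
rest base ((568.7403564453125, 10.180301666259766), (228.2246856689453, 141.661376953125), 0.2800436317920685)
rest high [[479.49735265 -14.35450336  42.58222394]
 [558.07764141  10.60714399  79.37476005]
 [618.27712791  34.64657786 139.1894728 ]]
40 100 [499.07823815   7.65093979  50.6845651 ]
60 52 [566.85353526   9.1994473   72.73635469]
80 49 [560.65442569  12.47391199  85.72504825]
100 10 [610.56212829  13.01494493 112.69773501]
120 83 [606.105715    11.76448822 130.32464161]
140 4 [600.4903605    1.76875509 140.18822848]
```

View pics/crop1.png

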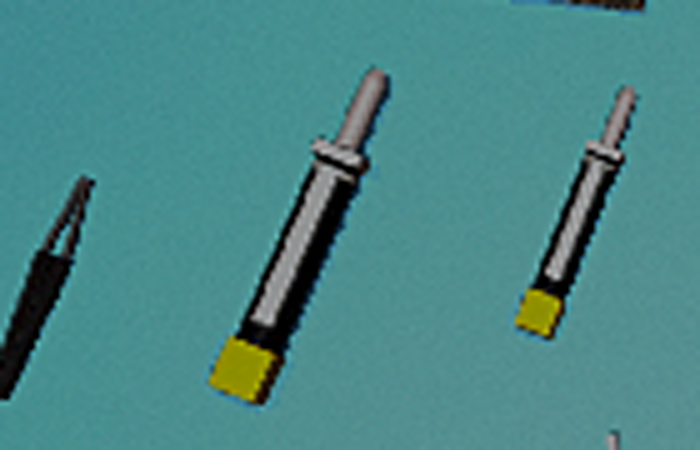

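The crop shows the larger wand with its cap at about (139,229) and shank tip at (165,170), white strip up. The smaller one to its right is the look-alike. I'll move above the larger wand and refine with the wrist camera.

```bash
for i in 1; do python3 -m inch '[[0,0,0,-0.9,-0.32,0,0],[0,0,0,-0.9,-0.32,0,0],[0,0,0,-0.9,-0.32,0,0],[0,0,0,-0.9,-0.32,0,0],[0,0,0,-0.9,-0.32,0,0],[0,0,0,-0.9,-0.32,0,0],[0,0,0,-0.9,-0.32,0,0],[0,0,0,-0.9,-0.32,0,0]]'
python3 -m inch '[[0,0,0,-0.9,-0.32,0,0],[0,0,0,-0.9,-0.32,0,0],[0,0,0,-0.9,-0.32,0,0],[0,0,0,-0.9,-0.32,0,0],[0,0,0,-0.9,-0.32,0,0],[0,0,0,-0.9,-0.32,0,0],[0,0,0,-0.9,-0.32,0,0],[0,0,0,0,0,0,0]]'; done
cat >> h.py <<'E'
def ray(f,u,v,z):
    F=192/np.tan(np.radians(f["vertical_fov"])/2);T=np.array(f["cam_to_world"])
    d=T[:3,:3]@np.stack([(np.asarray(u)-f["cx"])/F,(np.asarray(v)-f["cy"])/F,np.ones(np.shape(u))]);o=T[:3,3][:,None]
    return (o+d*(z-o[2])/d[2]).T
def delta(pos,Rt):
    "total tool-frame shift (mm) now, and rotvec (deg) to target"
    s=r.sense();Rn=R.from_euler("xyz",s["tcp_rot"])
    print("clock",round(s["clock"],2),"TCP",np.round(s["eef_pos"],1),"F",np.round(s["contact_force"],1),"open",round(s["opening"],3))
    print("shift now",np.round(Rn.inv().apply(np.array(pos)-s["eef_pos"]),1),"shift in target axes",np.round(Rt.inv().apply(np.array(pos)-s["eef_pos"]),1),"rot deg",np.round(np.degrees((Rn.inv()*Rt).as_rotvec()),2))
E
python3 - <<'E'
from h import *
f=grab_frame("wrist");save("w1.png",f["pixels"]);np.savez("/tmp/w1",**{k:f[k] for k in f})
print(np.round(f["cam_to_world"],3).tolist(),f["vertical_fov"])
E
```

```text
clock: 0.77
eef_pos: [317.3, 495.9, 253.0]
tcp_rot: [-3.141, -0.0, 2.885]
contact_force: [-0.2, 1.2, 0.4]
opening: 0.996
grasp_force: 0.0
clock: 1.43
eef_pos: [457.5, 400.5, 253.0]
tcp_rot: [-3.141, 0.001, 2.883]
contact_force: [0.1, 0.5, 0.2]
opening: 0.999
grasp_force: 0.0
[[0.257, 0.915, 0.312, 377.118], [0.966, -0.242, -0.085, 421.299], [-0.002, 0.323, -0.946, 372.704], [0.0, 0.0, 0.0, 1.0]] 65.12850601972588
```

View pics/w1.png

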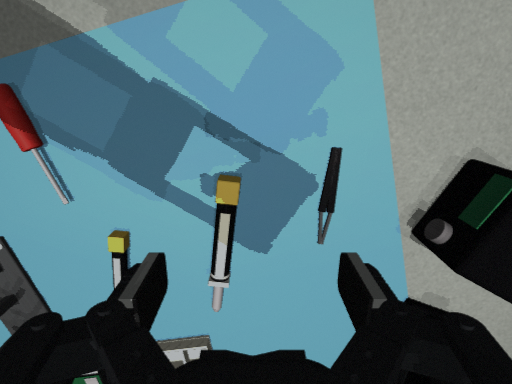

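The wrist view shows the larger wand with its cap at (228,190), collar at (219,283) and tip at (217,307), and the small wand to its left with its cap at (119,242). Now I'll measure the wand, and the rest and collet from the top view, by rays at known heights.

```bash
python3 - <<'E'
from h import *
f=dict(np.load("/tmp/w1.npz"));p=f["pixels"].astype(int);W=cloud(f)
sub=np.zeros(p.shape[:2],bool);sub[165:320,195:250]=1
y=sub&(p[...,0]>120)&(p[...,1]>90)&(p[...,2]<70)
v,u=np.nonzero(y);print("yellow px",u.mean(),v.mean(),u.size, "ray z29", ray(f,[u.mean()],[v.mean()],29),"cloud",np.nanmedian(W[y],0))
# light (low saturation) parts: strip + shank + collar
g=sub&(p.min(-1)>90)&(np.ptp(p,-1)<45)
for a,b in((205,270),(276,290),(291,315)):
    v,u=np.nonzero(g);k=(v>=a)&(v<b);u,v=u[k],v[k];print(a,b,u.size,"v",v.min(),v.max(),"c",u.mean(),v.mean())
    ww=W[v,u];print(np.nanmedian(ww,0))
    l=ray(f,u,v,23.);m=l[:,:2].mean(0);d=np.linalg.svd(l[:,:2]-m)[2][0];print("dir",d,np.degrees(np.arctan2(d[1],d[0])),"mean",m)
# all non-mat cloud points above z
w=W[sub];w=w[(w[:,2]>14)&(w[:,2]<45)];m=w.mean(0)[:2];d=np.linalg.svd(w[:,:2]-m)[2][0];s=(w[:,:2]-m)@d
print("3d dir",d,"ctr",m+d*(s.max()+s.min())/2,"len",np.ptp(s),"n",len(w))
print("mat",np.nanmedian(W[165:320,250:270,2]))
print(r.sense()["eef_pos"])
# top
d=np.load("/tmp/top.npz");p=d["p"];A=np.hstack([cv2.resize(p[160:240,240:290],None,fx=7,fy=7,interpolation=cv2.INTER_CUBIC),cv2.resize(p[170:230,335:410],None,fx=5.8,fy=5.8,interpolation=cv2.INTER_CUBIC)[:560] if 0 else cv2.copyMakeBorder(cv2.resize(p[170:230,335:410],None,fx=5.8,fy=5.8,interpolation=cv2.INTER_CUBIC),0,212,0,0,cv2.BORDER_CONSTANT)]);save("crop2.png",A);print(A.shape)
E
```

```text
yellow px 227.72510822510822 191.74675324675326 462 ray z29 [[480.42165471 362.56369849  29.        ]] cloud [480.00671142 362.60677968  29.2558253 ]
205 270 548 v 213 269 c 222.1897810218978 241.59306569343065
[544.01361439 336.80904769  28.88486283]
dir [ 0.92571166 -0.37822998] -22.224086629298434 mean [546.39046575 335.12627487]
276 290 187 v 276 289 c 218.41711229946523 282.8181818181818
[601.67958473 313.07292472  28.60302283]
dir [-0.01632221  0.99986678] 90.93523498894149 mean [605.05448243 312.15556625]
291 315 190 v 291 311 c 216.7578947368421 300.2842105263158
[633.72453231 300.74267218  21.24121578]
dir [ 0.92558333 -0.37854392] -22.243518811491114 mean [631.99063483 301.51452786]
3d dir [ 0.92881929 -0.37053303] ctr [559.75687551 330.81918787] len 199.52461538276992 n 2468
mat 1.1795228257276733
[455.97606026 401.41520449 252.83837286]
(560, 785, 3)
```

```bash
python3 - <<'E'
from h import *
delta([558,331.5,24],R.from_euler("xyz",[180,0,158],degrees=True))
E
```

```text
clock 1.48 TCP [456.  401.4 252.8] F [ 0.  -0.4 -0.2] open 1.002
shift now [-116.6  -41.2  228.8] shift in target axes [-120.8  -26.6  228.8] rot deg [-0.04 -0.01  7.13]
```

View pics/crop2.png

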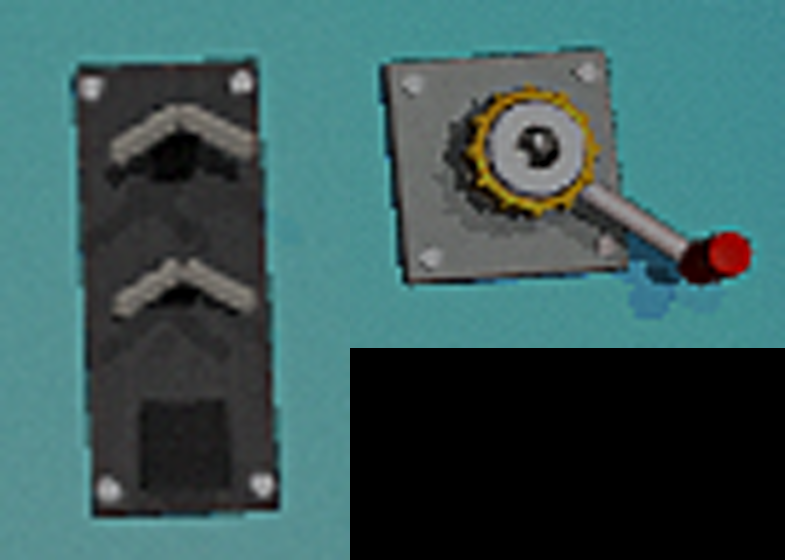

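The crop shows the rest's upper fork at (180,130), lower fork at (183,285) and stop plate at (185,445), so the shank end points towards the robot. The collet hole is at (538,147) and the knob at (730,253). Now to grasp the wand.

```bash
python3 -m inch '[[0,0,0.0394,0,0,0,0],[0,0,0,-0.69,-0.152,0.857,0],[0,0,0,-0.69,-0.152,0.857,0],[0,0,0,-0.69,-0.152,0.857,0],[0,0,0,-0.69,-0.152,0.857,0],[0,0,0,-0.69,-0.152,0.857,0],[0,0,0,-0.69,-0.152,0.857,0],[0,0,0,-0.69,-0.152,0.857,0]]' >/dev/null
python3 -m inch '[[0,0,0,0,0,0.5,0],[0,0,0,0,0,0.5,0],[0,0,0,0,0,0.5,0],[0,0,0,0,0,0.5,0],[0,0,0,0,0,0.5,0],[0,0,0,0,0,0,0]]'
python3 - <<'E'
from h import *
delta([558,331.5,24],R.from_euler("xyz",[180,0,158],degrees=True))
E
```

```text
clock: 2.65
eef_pos: [555.1, 333.0, 38.4]
tcp_rot: [-3.139, -0.002, 2.762]
contact_force: [-0.1, 0.0, -0.8]
opening: 1.002
grasp_force: 0.0
clock 2.65 TCP [555.1 333.   38.4] F [-0.1  0.  -0.8] open 1.002
shift now [-3.2 -0.3 14.4] shift in target axes [-3.2 -0.3 14.4] rot deg [-0.15 -0.12  0.24]
```

```bash
python3 -m inch '[[0,0,0,-0.11,0,0.28,0],[0,0,0,0,0,0.28,0],[0,0,0,0,0,0,1],[0,0,0,0,0,0,1],[0,0,0,0,0,0,1],[0,0,0,0,0,0,1],[0,0,0,0,0,0,1],[0,0,0,0,0,0,1]]' 60
python3 -m inch '[[0,0,0,0,0,0,1],[0,0,0,0,0,0,1],[0,0,0,0,0,0,1]]'
```

```text
clock: 3.32
eef_pos: [559.9, 332.4, 27.6]
tcp_rot: [3.141, 0.001, 2.761]
contact_force: [-0.4, 0.4, 5.1]
opening: 0.284
grasp_force: 58.8
clock: 3.57
eef_pos: [559.9, 332.4, 27.5]
tcp_rot: [3.141, 0.001, 2.761]
contact_force: [-0.6, 0.1, 5.4]
opening: 0.275
grasp_force: 59.0
```

```bash
python3 -m inch '[[0,0,0,0,0,-0.8,1],[0,0,0,0,0,-0.9,1],[0,0,0,0,0,-1,1],[0,0,0,0,0,-1,1],[0,0,0,0,0,-1,1],[0,0,0,0,0,-1,1],[0,0,0,0,0,-1,1],[0,0,0,0,0,-1,1]]'
python3 - <<'E'
from h import *
f=grab_frame("top");np.savez("/tmp/top2",**f);save("top2.png",f["pixels"])
U=lambda c,z:ray(f,[240+c[0]/7],[160+c[1]/7],z)[0]
for c in((92,87),(241,82),(108,488),(262,486)): print("screw",U(c,10).round(1))
for c,z in(((120,155),137),((252,150),137),((182,108),120),((122,305),86.5),((252,302),86.5),((182,262),70)): print(c,U(c,z).round(1))
print("hole",ray(f,[367.4],[195.3],71),"knob top",ray(f,[400.5],[213.6],97))
E
```

```text
clock: 4.23
eef_pos: [559.1, 331.9, 220.2]
tcp_rot: [-3.141, -0.0, 2.761]
contact_force: [0.2, -0.3, -1.7]
opening: 0.278
grasp_force: 59.2
screw [644.9  43.4  10. ]
screw [647.3 -17.7  10. ]
screw [480.6  36.4  10. ]
screw [481.6 -25.6  10. ]
(120, 155) [594.   34.1 137. ]
(252, 150) [596.1 -14.5 137. ]
(182, 108) [615.   10.6 120. ]
(122, 305) [544.9  32.4  86.5]
(252, 302) [546.3 -17.3  86.5]
(182, 262) [563.9   8.8  70. ]
hole [[ 570.94258325 -266.91668717   71.        ]] knob top [[ 518.52331208 -346.09999303   97.        ]]
```

```bash
cat >> h.py <<'E'
def tool(psi,tilt):
    "tool rotation: yaw psi deg (x axis when vertical), tilted forward by tilt deg (z towards yaw psi)"
    p,t=np.radians([psi,tilt]);z=np.array([np.sin(t)*np.cos(p),np.sin(t)*np.sin(p),-np.cos(t)]);y=np.array([np.sin(p),-np.cos(p),0])
    return R.from_matrix(np.stack([np.cross(y,z),y,z],1))
E
python3 - <<'E'
from h import *
seat=np.array([572.4,9,107]);Rt=tool(2.5,45);M=Rt.as_matrix()
g=seat-12.5*M[:,2]+3*M[:,0];print(M.round(3).tolist(),g)
delta(g-100*M[:,2],tool(158.2,0));delta(g-100*M[:,2],tool(2.5,0))
print((tool(2.5,0).inv()*Rt).as_rotvec(True))
E
```

```text
[[0.706, 0.044, 0.706], [0.031, -0.999, 0.031], [0.707, -0.0, -0.707]] [565.68887916   8.70698614 117.96015511]
clock 4.28 TCP [561.2 333.2 225.8] F [1.9 1.2 2. ] open 0.28
shift now [ -60.1 -328.9   35.7] shift in target axes [ -60.2 -328.7   37.1] rot deg [ 0.29  0.22 -0.01]
clock 4.28 TCP [561.2 333.2 225.8] F [1.9 1.2 2. ] open 0.28
shift now [ -60.1 -328.9   35.7] shift in target axes [-80.4 324.4  37.1] rot deg [  0.39  -0.33 155.69]
[2.0398729e-16 4.5000000e+01 0.0000000e+00]
```

```bash
python3 -m inch '[[0,0,0,-0.171,-0.94,0,1],[0,0,0,-0.171,-0.94,0,1],[0,0,0,-0.171,-0.94,0,1],[0,0,0,-0.171,-0.94,0,1],[0,0,0,-0.171,-0.94,0,1],[0,0,0,-0.171,-0.94,0,1],[0,0,0,-0.171,-0.94,0,1]]' >/dev/null
python3 -m inch '[[0,0,0,-0.171,-0.94,0,1],[0,0,0,-0.171,-0.94,0,1],[0,0,0,-0.171,-0.94,0,1],[0,0,0,-0.171,-0.94,0,1],[0,0,0,-0.171,-0.94,0,1],[0,0,0,-0.171,-0.94,0,1],[0,0,0,-0.171,-0.94,0,1]]'
python3 -m inch '[[0,0,0.0393,0,0,0,1],[0,0,0.0393,0,0,0,1],[0,0,0.0393,0,0,0,1],[0,0,0.0393,0,0,0,1],[0,0,0.0393,0,0,0,1],[0,0,0.0393,0,0,0,1],[0,0,0.0393,0,0,0,1],[0,0,0.0393,0,0,0,1]]' >/dev/null
python3 -m inch '[[0,0,0.0393,0,0,0,1],[0,0,0.0393,0,0,0,1],[0,0,0.0393,0,0,0,1],[0,0,0.0393,0,0,0,1],[0,0,0.0393,0,0,0,1],[0,0,0.0393,0,0,0,1],[0,0,0.0393,0,0,0,1]]' >/dev/null
python3 -m inch '[[0,0,0.0393,0,0,0,1],[0,0,0.0393,0,0,0,1],[0,0,0.0393,0,0,0,1],[0,0,0.0393,0,0,0,1],[0,0,0.0393,0,0,0,1],[0,0,0.0393,0,0,0,1],[0,0,0.0393,0,0,0,1],[0,0,0,0,0,0,1]]'
python3 -m inch '[[0,0.0357,0,0,0,0,1],[0,0.0357,0,0,0,0,1],[0,0.0357,0,0,0,0,1],[0,0.0357,0,0,0,0,1],[0,0.0357,0,0,0,0,1],[0,0.0357,0,0,0,0,1],[0,0.0357,0,0,0,0,1],[0,0,0,0,0,0,1]]'
python3 - <<'E'
from h import *
seat=np.array([572.4,9,107]);Rt=tool(2.5,45);M=Rt.as_matrix()
g=seat-12.5*M[:,2]+3*M[:,0]
delta(g-100*M[:,2],Rt);delta(g,Rt)
f=grab_frame("wrist");save("w2.png",f["pixels"]);np.savez("/tmp/w2",**f)
E
```

```text
clock: 5.45
eef_pos: [492.2, 3.4, 219.1]
tcp_rot: [-3.141, -0.0, 2.761]
contact_force: [-0.1, 0.2, -1.0]
opening: 0.28
grasp_force: 59.3
clock: 7.37
eef_pos: [492.5, 4.4, 219.0]
tcp_rot: [3.142, 0.0, 0.039]
contact_force: [-0.1, -0.9, -1.3]
opening: 0.279
grasp_force: 59.5
clock: 8.03
eef_pos: [492.6, 13.6, 220.5]
tcp_rot: [-3.119, -0.669, 0.05]
contact_force: [-0.4, -0.4, -1.2]
opening: 0.278
grasp_force: 59.5
clock 8.03 TCP [492.6  13.6 220.5] F [-0.4 -0.4 -1.2] open 0.278
shift now [-18.2   8.7  26. ] shift in target axes [-21.1   8.1  24. ] rot deg [-1.54  6.66  0.21]
clock 8.03 TCP [492.6  13.6 220.5] F [-0.4 -0.4 -1.2] open 0.278
shift now [ -6.6  11.4 125.3] shift in target axes [-21.1   8.1 124. ] rot deg [-1.54  6.66  0.21]
```

View pics/w2.png

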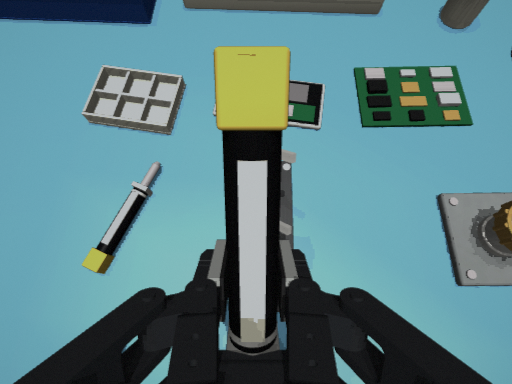

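The wrist view shows the wand in hand, with its cap at (253,88) and aligned with the tool. The rest is hidden behind it. The pose was still settling, so I'll correct it now.

```bash
python3 -m inch '[[0,0,0,0,0,0,1],[0,0,0,0,0,0,1]]'
python3 - <<'E'
from h import *
seat=np.array([572.4,9,107]);Rt=tool(2.5,45);M=Rt.as_matrix()
g=seat-12.5*M[:,2]+3*M[:,0]
delta(g-100*M[:,2],Rt)
E
```

```text
clock: 8.25
eef_pos: [495.3, 13.2, 222.0]
tcp_rot: [-3.12, -0.67, 0.049]
contact_force: [0.1, 0.3, -2.1]
opening: 0.282
grasp_force: 59.5
clock 8.25 TCP [495.3  13.2 222. ] F [ 0.1  0.3 -2.1] open 0.282
shift now [-21.2   8.1  25.6] shift in target axes [-24.    7.5  23.2] rot deg [-1.46  6.6   0.18]
```

```bash
python3 -m inch '[[-0.004,0.0183,0.0005,0,0,0,1],[-0.004,0.0183,0.0005,0,0,0,1],[0,0,0,-0.48,0.15,0.46,1],[0,0,0,-0.48,0.15,0.46,1],[0,0,0,0,0,0,1],[0,0,0,0,0,0,1]]'
python3 - <<'E'
from h import *
seat=np.array([572.4,9,107]);Rt=tool(2.5,45);M=Rt.as_matrix()
g=seat-12.5*M[:,2]+3*M[:,0]
delta(g-100*M[:,2],Rt)
fs=grab_frame("scene");save("s2.png",cv2.resize(fs["pixels"][120:260,150:350],None,fx=4,fy=4,interpolation=cv2.INTER_CUBIC))
f=grab_frame("wrist");np.savez("/tmp/w3",**f);W=cloud(f);p=f["pixels"].astype(int)
# wand axis from cloud: yellow cap
y=(p[...,0]>150)&(p[...,1]>130)&(p[...,2]<80);y[:,:200]=0;y[:,310:]=0;y[150:]=0
s=r.sense();Rn=R.from_euler("xyz",s["tcp_rot"])
q=Rn.inv().apply(W[y]-s["eef_pos"]);print("cap pts in tool",np.nanpercentile(q,[2,50,98],0).round(1),y.sum())
g=(p.min(-1)>130)&(np.ptp(p,-1)<40);g[:,:235]=0;g[:,285:]=0;g[:150]=0;g[300:]=0
q=Rn.inv().apply(W[g]-s["eef_pos"]);print("strip in tool",np.nanpercentile(q,[2,50,98],0).round(1),np.polyfit(q[:,0],q[:,2],1),np.polyfit(q[:,0],q[:,1],1))
E
```

```text
clock: 8.75
eef_pos: [496.4, 19.8, 215.3]
tcp_rot: [-3.1, -0.712, 0.046]
contact_force: [-0.1, -0.2, -2.1]
opening: 0.28
grasp_force: 59.5
clock 8.75 TCP [496.4  19.8 215.3] F [-0.1 -0.2 -2.1] open 0.28
shift now [-18.9  14.8  18.3] shift in target axes [-20.3  14.1  17.5] rot deg [-2.45  4.22 -0.  ]
cap pts in tool [[ 69.5 -12.5  -3.1]
 [ 77.8   1.8  -1.8]
 [ 97.   13.6  -0.4]] 3297
 ** On entry to DLASCL parameter number  4 had an illegal value
 ** On entry to DLASCL parameter number  4 had an illegal value
 ** On entry to DLASCL parameter number  4 had an illegal value
 ** On entry to DLASCL parameter number  4 had an illegal value
 ** On entry to DLASCL parameter number  5 had an illegal value
 ** On entry to DLASCL parameter number  4 had an illegal valueTraceback (most recent call last):
  File "<stdin>", line 12, in <module>
    c, resids, rank, s = lstsq(lhs, rhs, rcond)
                         ~~~~~^^^^^^^^^^^^^^^^^
    x, resids, rank, s = _umath_linalg.lstsq(a, b, rcond,
                         ~~~~~~~~~~~~~~~~~~~^^^^^^^^^^^^^
                                             signature=signature)
                                             ^^^^^^^^^^^^^^^^^^^^
    raise LinAlgError("SVD did not converge in Linear Least Squares")
numpy.linalg.LinAlgError: SVD did not converge in Linear Least Squares
```

View pics/s2.png

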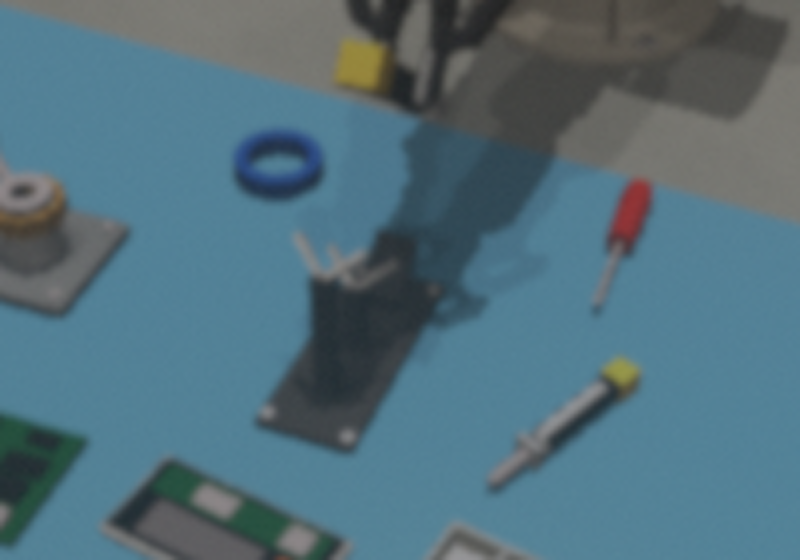

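The scene crop shows the wand still clear of the rest, with the forks at about (340,270). The pose is being limited, so I'll check the joints.

```bash
python3 - <<'E'
from h import *
s=r.sense();print(s["qpos"].round(3));E=1
d=np.load("/tmp/w3.npz")
Rn=R.from_euler("xyz",s["tcp_rot"]);print(Rn.as_matrix().round(3))
E
```

```text
[-0.016 -0.005  2.405  1.193  0.087  0.332]
[[ 0.756  0.073  0.65 ]
 [ 0.035 -0.997  0.071]
 [ 0.654 -0.031 -0.756]]
```

```bash
python3 -m inch '[[-0.002,0.006,0,0,0,0,1],[-0.002,0.006,0,0,0,0,1],[-0.002,0.006,0,0,0,0,1],[-0.002,0.006,0,0,0,0,1],[0,0,0,0,0,0,1],[0,0,0,0,0,0,1]]'
python3 - <<'E'
from h import *
seat=np.array([572.4,9,107]);Rt=tool(2.5,45);M=Rt.as_matrix()
g=seat-12.5*M[:,2]+3*M[:,0]
delta(g-100*M[:,2],Rt);print(r.sense()["qpos"].round(3))
E
```

```text
clock: 9.35
eef_pos: [496.8, 22.2, 216.2]
tcp_rot: [-3.102, -0.747, 0.044]
contact_force: [-0.5, 0.8, -0.6]
opening: 0.278
grasp_force: 59.5
clock 9.35 TCP [496.8  22.2 216.2] F [-0.5  0.8 -0.6] open 0.278
shift now [-20.6  17.2  17.8] shift in target axes [-21.2  16.5  17.7] rot deg [-2.26  2.2  -0.03]
[-5.000e-03 -2.000e-03  2.426e+00  1.925e+00  7.700e-02 -3.910e-01]
```

```bash
python3 -m inch '[[-0.003,0.003,0,-0.1,0.08,0.08,1],[-0.003,0.003,0,-0.1,0.08,0.08,1],[-0.003,0.003,0,-0.1,0.08,0.08,1],[-0.003,0.003,0,-0.1,0.08,0.08,1],[0,0,0,-0.1,0.08,0.08,1],[0,0,0,-0.1,0.08,0.08,1],[0,0,0,-0.1,0.08,0.08,1],[0,0,0,0,0,0,1]]'
python3 - <<'E'
from h import *
seat=np.array([572.4,9,107]);Rt=tool(2.5,45);M=Rt.as_matrix()
g=seat-12.5*M[:,2]+3*M[:,0]
delta(g-100*M[:,2],Rt);print(r.sense()["qpos"].round(3))
E
```

```text
clock: 10.02
eef_pos: [494.9, 13.1, 198.0]
tcp_rot: [-3.119, -0.769, 0.044]
contact_force: [-0.8, 0.0, -1.3]
opening: 0.28
grasp_force: 59.5
clock 10.02 TCP [494.9  13.1 198. ] F [-0.8  0.  -1.3] open 0.28
shift now [-6.6  7.6  6.5] shift in target axes [-6.7  7.5  6.5] rot deg [-1.3   0.94 -0.01]
[-0.02   0.048  2.46   2.676  0.149 -1.155]
```

```bash
python3 -m inch '[[-0.0035,0.0025,0,-0.13,0.15,0.13,1],[-0.0035,0.0025,0,-0.13,0.15,0.13,1],[0,0,0,0,0,0,1],[0,0,0,0,0,0.6,1],[0,0,0,0,0,0.6,1],[0,0,0,0,0,0.6,1],[0,0,0,0,0,0,1],[0,0,0,0,0,0,1]]'
python3 - <<'E'
from h import *
seat=np.array([572.4,9,107]);Rt=tool(2.5,45);M=Rt.as_matrix()
g=seat-12.5*M[:,2]+3*M[:,0]
delta(g,Rt);print(r.sense()["qpos"].round(3))
f=grab_frame("wrist");save("w4.png",f["pixels"]);np.savez("/tmp/w4",**f)
f=grab_frame("scene");save("s4.png",cv2.resize(f["pixels"][140:260,170:310],None,fx=4,fy=4,interpolation=cv2.INTER_CUBIC))
a=cv2.imread("pics/w4.png");b=cv2.imread("pics/s4.png");cv2.imwrite("pics/c4.png",cv2.resize(np.vstack([cv2.resize(a,(560,420)),b]),(340,547)))
E
```

```text
clock: 10.68
eef_pos: [527.2, 7.7, 157.2]
tcp_rot: [-3.139, -0.784, 0.042]
contact_force: [-0.4, 0.9, -1.4]
opening: 0.281
grasp_force: 59.5
clock 10.68 TCP [527.2   7.7 157.2] F [-0.4  0.9 -1.4] open 0.281
shift now [-0.5  0.7 55. ] shift in target axes [-0.5  0.7 55. ] rot deg [-0.08  0.06 -0.05]
[-0.014  0.217  2.44   2.999  0.301 -1.475]
```

View pics/c4.png

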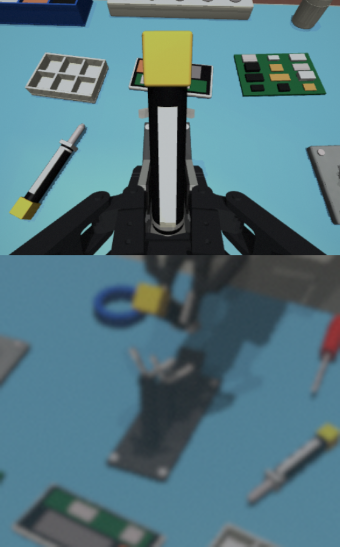

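The wrist part shows the upper fork's tips straddling the wand at about (142,112) and (190,112). I'll check the lateral fit from the depth.

```bash
python3 - <<'E'
from h import *
f=dict(np.load("/tmp/w4.npz"));W=cloud(f).reshape(-1,3);p=f["pixels"].reshape(-1,3).astype(int)
s=r.sense();Rn=R.from_euler("xyz",s["tcp_rot"]);Q=Rn.inv().apply(W-s["eef_pos"])
m=(W[:,2]>100)&(W[:,2]<150)&(W[:,0]>570)&(W[:,0]<640)&(abs(W[:,1]-9)<40)
for sg in(-1,1):
    k=m&((Q[:,1])*sg>12);print(k.sum(),"tool",np.percentile(Q[k],[3,50,97],0).round(1).tolist(),"world",np.percentile(W[k],[3,50,97],0).round(1).tolist())
y=(p[:,0]>150)&(p[:,1]>130)&(p[:,2]<80)&(abs(Q[:,1])<25)&(Q[:,2]<20)
print("cap",np.percentile(Q[y],[2,50,98],0).round(1))
E
```

```text
210 tool [[30.7, -26.8, 63.0], [34.9, -22.2, 65.6], [38.3, -18.2, 70.5]] world [[592.9, 28.9, 132.5], [596.9, 32.7, 135.9], [602.8, 37.4, 139.3]]
167 tool [[30.7, 19.1, 62.9], [35.0, 22.4, 65.3], [38.5, 26.0, 69.4]] world [[594.6, -15.3, 133.0], [598.4, -11.7, 136.6], [603.9, -8.5, 139.7]]
cap [[ 69.4 -12.6  -2.4]
 [ 80.4   1.6  -1.1]
 [ 94.4  13.3   0.3]]
```

Aligned: 55 mm to go and laterally centred, so I'll lower it.

```bash
python3 -m inch '[[0,0,0,0,0,0.5,1],[0,0,0,0,0,0.5,1],[0,0,0,0,0,0.4,1],[0,0,0,0,0,0.3,1],[0,0,0,0,0,0.2,1],[0,0,0,0,0,0.16,1],[0,0,0,0,0,0,1],[0,0,0,0,0,0,1]]'
python3 - <<'E'
from h import *
seat=np.array([572.4,9,107]);Rt=tool(2.5,45);M=Rt.as_matrix()
g=seat-12.5*M[:,2]+3*M[:,0]
delta(g,Rt)
E
```

```text
clock: 11.45
eef_pos: [563.5, 8.9, 121.4]
tcp_rot: [-3.141, -0.786, 0.042]
contact_force: [1.2, 1.0, -2.8]
opening: 0.28
grasp_force: 59.5
clock 11.45 TCP [563.5   8.9 121.4] F [ 1.2  1.  -2.8] open 0.28
shift now [-0.9  0.3  4. ] shift in target axes [-0.9  0.3  4. ] rot deg [-0.01 -0.03 -0.05]
```

```bash
python3 -m inch '[[0,0,0,0,0,0.06,1],[0,0,0,0,0,0.06,1],[0,0,0,0,0,0.04,1],[0,0,0,0,0,0,1]]'
python3 -m inch '[[0,0,0,0,0,0.03,1],[0,0,0,0,0,0.03,1],[0,0,0,0,0,0,1]]'
```

```text
clock: 11.78
eef_pos: [566.1, 9.5, 118.9]
tcp_rot: [-3.141, -0.787, 0.044]
contact_force: [-7.4, 4.9, 7.6]
opening: 0.281
grasp_force: 60.7
clock: 12.03
eef_pos: [566.6, 9.9, 118.3]
tcp_rot: [-3.141, -0.788, 0.045]
contact_force: [-17.3, 7.3, 19.8]
opening: 0.28
grasp_force: 62.6
```

Seated in the forks. I'll ease back 1 mm, open gently, and then retreat.

```bash
python3 -m inch '[[0,0,0,0,0,-0.04,1],[0,0,0,0,0,0,0.6],[0,0,0,0,0,0,0.5],[0,0,0,0,0,0,0.4],[0,0,0,0,0,0,0.4],[0,0,0,0,0,0,0.4],[0,0,0,0,0,0,0.4],[0,0,0,0,0,0,0.4]]' 20
python3 -m inch '[[0,0,0,0,0,-0.2,0.4],[0,0,0,0,0,-0.4,0.4],[0,0,0,0,0,-0.8,0.4],[0,0,0,0,0,-1,0.4],[0,0,0,0,0,-1,0.4],[0,0,0,0,0,-1,0.4],[0,0,0,0,0,0,0.4]]'
python3 - <<'E'
from h import *
f=grab_frame("wrist");np.savez("/tmp/w5",**f)
g=grab_frame("top")
A=np.hstack([cv2.resize(f["pixels"],(400,300)),cv2.resize(g["pixels"][150:240,220:340],(400,300),interpolation=cv2.INTER_CUBIC)]);save("c5.png",A)
E
```

```text
clock: 12.7
eef_pos: [567.0, 8.9, 118.1]
tcp_rot: [-3.141, -0.786, 0.042]
contact_force: [-0.1, 0.5, -0.1]
opening: 0.597
grasp_force: 0.0
clock: 13.28
eef_pos: [486.9, 5.4, 198.2]
tcp_rot: [-3.141, -0.789, 0.043]
contact_force: [0.3, 0.4, -0.3]
opening: 0.601
grasp_force: 0.0
```

View pics/c5.png

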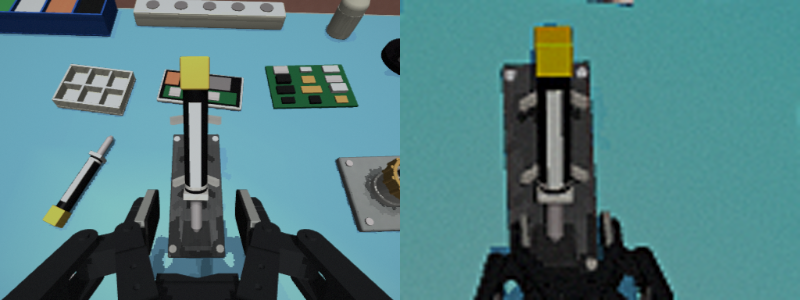

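It's parked. The wrist view shows the wand in both forks with its cap at (195,72), collar at (195,192) and tip at (196,235). I'll measure it and start reorienting for a regrasp at the cap, with the tool tilted -20°.

```bash
python3 - <<'E'
from h import *
f=dict(np.load("/tmp/w5.npz"));W=cloud(f).reshape(-1,3);p=f["pixels"].reshape(-1,3).astype(int)
M=tool(2.5,45).as_matrix();seat=np.array([572.4,9,107]);Q=(W-seat)@M   # Q x: upslope, y, z: into slope
y=(p[:,0]>150)&(p[:,1]>130)&(p[:,2]<80)&(abs(Q[:,1])<30)&(abs(Q[:,2])<40)
print("cap (upslope,y,-n)",np.percentile(Q[y],[1,50,99],0).round(1).tolist())
k=y&(Q[:,0]<98)&(Q[:,0]>72);print(np.median(Q[k],0))
g=(p.min(-1)>130)&(np.ptp(p,-1)<45)&(abs(Q[:,1])<7)&(abs(Q[:,2]+13)<8)&(abs(Q[:,0])<80)
print("strip",np.percentile(Q[g],[1,50,99],0).round(1).tolist(),np.polyfit(Q[g,0],Q[g,1],1),np.polyfit(Q[g,0],Q[g,2],1))
E
python3 -m inch '[[0,-0.0389,0,0,0,-0.4,0.4],[0,-0.0389,0,0,0,-0.4,0.4],[0,-0.0389,0,0,0,-0.4,0.4],[0,-0.0389,0,0,0,-0.4,0.4],[0,-0.0389,0,0,0,-0.4,0.4],[0,-0.0389,0,0,0,-0.4,0.4],[0,-0.0389,0,0,0,-0.4,0.4],[0,-0.0389,0,0,0,-0.4,0.4]]'
python3 -m inch '[[0,0,0,0,0,-0.8,0],[0,0,0,0,0,-0.8,0],[0,0,0,0,0,0,0]]'
python3 - <<'E'
from h import *
print(r.sense()["qpos"].round(2))
Rt=tool(2.5,-20);M=Rt.as_matrix();cap=np.array([572.4,9,107])+85*tool(2.5,45).as_matrix()[:,0];print(cap)
delta(cap-100*M[:,2],Rt)
E
```

```text
cap (upslope,y,-n) [[72.0, -14.8, -15.6], [83.4, -1.5, -13.9], [97.7, 11.7, -12.1]]
[ 83.35145771  -0.81226008 -13.95625619]
strip [[-77.6, -6.9, -15.5], [4.8, -1.1, -13.8], [57.4, 5.8, -6.2]] [-0.00811938 -1.14983176] [ -0.03077284 -13.18979639]
clock: 14.05
eef_pos: [423.0, 21.3, 57.2]
tcp_rot: [-3.138, -0.383, 0.044]
contact_force: [0.8, -0.6, -0.1]
opening: 0.6
grasp_force: 0.0
clock: 14.3
eef_pos: [406.5, 19.0, 71.2]
tcp_rot: [-3.134, -0.399, 0.045]
contact_force: [0.6, -0.1, -0.5]
opening: 0.985
grasp_force: 0.0
[0.03 0.25 2.49 1.21 0.01 0.35]
[632.44687064  11.62170299 167.1040764 ]
clock 14.3 TCP [406.5  19.   71.2] F [ 0.6 -0.1 -0.5] open 0.985
shift now [313.   17.  -74.2] shift in target axes [ 179.    17.2 -267.3] rot deg [ -0.42 -42.88   0.25]
```

```bash
python3 -m inch '[[0,0,0,0.31,0,-0.74,0],[0,0,0,0.31,0,-0.74,0],[0,0,0,0.31,0,-0.74,0],[0,0,0,0.31,0,-0.74,0],[0,0,0,0.31,0,-0.74,0],[0,0,0,0.31,0,-0.74,0],[0,0,0,0.31,0,-0.74,0],[0,0,0,0,0,0,0]]'
python3 - <<'E'
from h import *
print(r.sense()["qpos"].round(2))
Rt=tool(2.5,-20);M=Rt.as_matrix();cap=np.array([632.4,12.8,167.1])
delta(cap-100*M[:,2],Rt)
E
```

```text
clock: 14.97
eef_pos: [413.4, 27.1, 160.7]
tcp_rot: [-3.1, -0.424, 0.044]
contact_force: [1.7, -0.0, 0.3]
opening: 1.002
grasp_force: 0.0
[ 0.02 -0.    2.42  0.17  0.3   1.39]
clock 14.97 TCP [413.4  27.1 160.7] F [ 1.7 -0.   0.3] open 1.002
shift now [271.3  24.6  11.3] shift in target axes [ 202.8   23.9 -180.6] rot deg [ -2.28 -44.29   0.98]
```

```bash
python3 -m inch '[[-0.002,-0.0394,0.001,0,0,-0.8,0],[-0.002,-0.0394,0.001,0,0,-0.8,0],[-0.002,-0.0394,0.001,0,0,-0.8,0],[-0.002,-0.0394,0.001,0,0,-0.8,0],[-0.002,-0.0394,0.001,0,0,-0.8,0],[-0.002,-0.0394,0.001,0,0,-0.8,0],[0,0,0,0,0,-0.8,0],[0,0,0,0,0,-0.4,0]]'
python3 - <<'E'
from h import *
print(r.sense()["qpos"].round(2))
Rt=tool(2.5,-20);M=Rt.as_matrix();cap=np.array([632.4,12.8,167.1])
delta(cap-100*M[:,2],Rt);delta(cap,Rt)
E
```

```text
clock: 15.63
eef_pos: [408.0, 26.7, 294.5]
tcp_rot: [-3.125, 0.277, 0.052]
contact_force: [-0.5, 0.4, 1.0]
opening: 1.001
grasp_force: 0.0
[0.05 0.12 1.87 0.02 1.43 1.57]
clock 15.63 TCP [408.   26.7 294.5] F [-0.5  0.4  1. ] open 1.001
shift now [256.9  25.1 -38.6] shift in target axes [253.7  23.7 -56.7] rot deg [-0.8  -4.13  0.46]
clock 15.63 TCP [408.   26.7 294.5] F [-0.5  0.4  1. ] open 1.001
shift now [249.7  26.5  61.1] shift in target axes [253.7  23.7  43.3] rot deg [-0.8  -4.13  0.46]
```

```bash
python3 -m inch '[[-0.0044,-0.023,0.0026,0,0,-0.2,0],[0,0,0,0.846,0.079,-0.189,0],[0,0,0,0.846,0.079,-0.189,0],[0,0,0,0.846,0.079,-0.189,0],[0,0,0,0.846,0.079,-0.189,0],[0,0,0,0.846,0.079,-0.189,0],[0,0,0,0.846,0.079,-0.189,0]]' > /dev/null
python3 -m inch '[[0,0,0,0.846,0.079,-0.189,0],[0,0,0,0.846,0.079,-0.189,0],[0,0,0,0.846,0.079,-0.189,0],[0,0,0,0.846,0.079,-0.189,0],[0,0,0,0.846,0.079,-0.189,0],[0,0,0,0.846,0.079,-0.189,0],[0,0,0,0,0,0,0],[0,0,0,0,0,0,0]]'
python3 - <<'E'
from h import *
print(r.sense()["qpos"].round(2))
Rt=tool(2.5,-20);M=Rt.as_matrix();cap=np.array([632.4,12.8,167.1])
delta(cap-100*M[:,2],Rt);delta(cap,Rt)
s=r.sense();Rn=R.from_euler("xyz",s["tcp_rot"])
f=grab_frame("wrist");W=cloud(f).reshape(-1,3);p=f["pixels"].reshape(-1,3).astype(int)
y=(p[:,0]>130)&(p[:,1]>110)&(p[:,2]<80)&(np.linalg.norm(W-cap,axis=1)<45)
print(y.sum(),np.percentile(W[y],[1,50,99],0).round(1).tolist())
S=tool(2.5,45).as_matrix();Q=(W[y]-cap)@S;print("rel cap centre, slope axes",np.percentile(Q,[1,50,99],0).round(1).tolist())
E
```

```text
clock: 16.88
eef_pos: [665.5, 11.7, 264.1]
tcp_rot: [3.138, 0.35, 0.041]
contact_force: [0.0, 0.3, -0.2]
opening: 0.999
grasp_force: 0.0
[ 0.02  0.6   1.27 -0.01  1.63  1.55]
clock 16.88 TCP [665.5  11.7 264.1] F [ 0.   0.3 -0.2] open 0.999
shift now [ 2.2 -2.6  2.4] shift in target axes [ 2.2 -2.6  2.4] rot deg [ 0.14  0.05 -0.16]
clock 16.88 TCP [665.5  11.7 264.1] F [ 0.   0.3 -0.2] open 0.999
shift now [  2.3  -2.8 102.4] shift in target axes [  2.2  -2.6 102.4] rot deg [ 0.14  0.05 -0.16]
1201 [[633.2, 1.2, 169.2], [642.3, 13.8, 178.5], [651.6, 26.5, 187.2]]
rel cap centre, slope axes [[13.5, -13.6, -13.2], [15.1, -0.4, -0.8], [16.6, 12.2, 11.9]]
```

```bash
python3 -m inch '[[0,0,0,0.088,-0.12,0.8,0],[0,0,0,0,0,0.8,0],[0,0,0,0,0,0.8,0],[0,0,0,0,0,0.7,0],[0,0,0,0,0,0.5,0],[0,0,0,0,0,0.4,0],[0,0,0,0,0,0.1,0],[0,0,0,0,0,0,0]]'
python3 - <<'E'
from h import *
Rt=tool(2.5,-20);cap=np.array([632.4,13.2,167.1]);delta(cap,Rt)
E
```

```text
clock: 17.6
eef_pos: [632.1, 11.4, 168.7]
tcp_rot: [3.133, 0.349, 0.037]
contact_force: [0.5, 0.2, 0.3]
opening: 1.003
grasp_force: 0.0
clock 17.6 TCP [632.1  11.4 168.7] F [0.5 0.2 0.3] open 1.003
shift now [ 0.9 -1.8  1.4] shift in target axes [ 0.9 -1.8  1.4] rot deg [ 0.36 -0.01 -0.36]
```

```bash
python3 -m inch '[[0.002,0,-0.002,0.03,-0.07,0.05,0],[0,0,0,0,0,0,0],[0,0,0,0,0,0,0.9],[0,0,0,0,0,0,0.9],[0,0,0,0,0,0,0.9],[0,0,0,0,0,0,0.9],[0,0,0,0,0,0,0.9],[0,0,0,0,0,0,0.9]]' 80
python3 -m inch '[[0,0,0,0,0,0,0.9],[0,0,0,0,0,0,0.9],[0,0,0,0,0,0,0.9]]'
```

```text
clock: 18.27
eef_pos: [633.0, 13.2, 167.6]
tcp_rot: [3.141, 0.348, 0.043]
contact_force: [0.9, 1.5, 2.0]
opening: 0.316
grasp_force: 78.5
clock: 18.52
eef_pos: [633.0, 13.2, 167.6]
tcp_rot: [3.141, 0.348, 0.043]
contact_force: [0.4, 2.5, 3.0]
opening: 0.316
grasp_force: 78.6
```

```bash
python3 -m inch '[[0,0,0,-0.27,0,-0.13,0.9],[0,0,0,-0.4,0,-0.19,0.9],[0,0,0,-0.54,0,-0.25,0.9],[0,0,0,-0.54,0,-0.25,0.9],[0,0,0,-0.54,0,-0.25,0.9],[0,0,0,-0.54,0,-0.25,0.9],[0,0,0,-0.27,0,-0.73,0.9],[0,0,0,-0.27,0,-0.73,0.9]]'
python3 -m inch '[[0,0,0,-0.27,0,-0.73,0.9],[0,0,0,-0.27,0,-0.73,0.9],[0,0,0,-0.27,0,-0.73,0.9],[0,0,0,-0.1,0,-0.25,0.9],[0,0,0,0,0,0,0.9]]'
python3 - <<'E'
from h import *
print(r.sense()["qpos"].round(2))
delta([571,-267,290],tool(2.5,-20))
f=grab_frame("top");u0,u1,v0,v1=335,415,165,230
p=f["pixels"];A=cv2.resize(p[v0:v1,u0:u1],None,fx=9,fy=9,interpolation=cv2.INTER_CUBIC);save("c6.png",A)
E
```

```text
clock: 19.18
eef_pos: [575.6, 10.2, 261.9]
tcp_rot: [3.14, 0.351, 0.043]
contact_force: [1.1, -0.9, -1.1]
opening: 0.318
grasp_force: 78.7
clock: 19.6
eef_pos: [577.0, 10.4, 328.2]
tcp_rot: [3.14, 0.346, 0.043]
contact_force: [-0.2, 0.0, -1.9]
opening: 0.317
grasp_force: 78.7
[ 0.02  0.41  1.43 -0.01  1.65  1.55]
clock 19.6 TCP [577.   10.4 328.2] F [-0.2  0.  -1.9] open 0.317
shift now [ -3.8 276.9  42.3] shift in target axes [ -3.9 276.9  42.1] rot deg [ 0.05 -0.18 -0.04]
```

```bash
python3 -m inch '[[0,0,0,0,0.9,0,0.9],[0,0,0,0,0.9,0,0.9],[0,0,0,0,0.9,0,0.9],[0,0,0,0,0.9,0,0.9],[0,0,0,0,0.9,0,0.9],[0,0,0,0,0.9,0,0.9],[0,0,0,0,0.9,0,0.9],[0,0,0,0,0,0,0.9]]'
python3 - <<'E'
from h import *
f=grab_frame("wrist");np.savez("/tmp/w7",**f)
t=dict(np.load("/tmp/top2.npz"));a=cv2.resize(t["pixels"][165:230,335:415],(400,325),interpolation=cv2.INTER_CUBIC)
save("c7.png",np.hstack([cv2.resize(f["pixels"],(400,300)),a[:300]]))
# project expected hole, knob into wrist image
F=192/np.tan(np.radians(f["vertical_fov"])/2);T=np.array(f["cam_to_world"])
for q in([570.9,-266.9,71],[518.5,-346,97]):
    c=T[:3,:3].T@(np.array(q)-T[:3,3]);print((f["cx"]+F*c[0]/c[2]).round(1),(f["cy"]+F*c[1]/c[2]).round(1))
E
```

```text
clock: 20.32
eef_pos: [582.7, -150.3, 324.6]
tcp_rot: [3.14, 0.351, 0.04]
contact_force: [-0.8, 0.3, -2.5]
opening: 0.316
grasp_force: 79.2
351.2 101.4
410.9 154.4
```

View pics/c7.png

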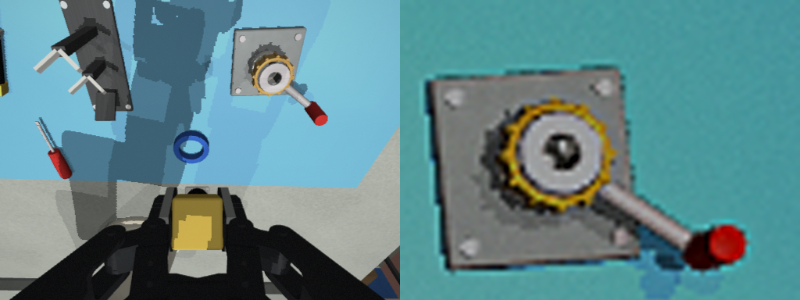

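The wrist part shows the collet hole at (274,78), which is (351,100) at full size and agrees with the top-camera estimate. The knob is at (319,112), and the bolt-on tape is clear. I'll refine by fitting the circle.

```bash
python3 - <<'E'
from h import *
def fit(P):
    A=np.c_[2*P,np.ones(len(P))];c=np.linalg.lstsq(A,(P**2).sum(1),rcond=None)[0];return c[:2],np.sqrt(c[2]+c[:2]@c[:2])
for n in("w7","top2"):
    f=dict(np.load(f"/tmp/{n}.npz"));p=f["pixels"].astype(int)
    v,u=np.mgrid[0:384,0:512];u=u.ravel();v=v.ravel();q=p.reshape(-1,3)
    L=ray(f,u,v,71.)[:,:2];d=np.hypot(*(L-[570.9,-266.9]).T)
    gold=(d<40)&(q[:,0]-q[:,2]>50)&(q[:,0]>90)
    face=(d<32)&(q.min(1)>120)&(np.ptp(q,1)<40)
    hole=(d<12)&(q.max(1)<110)
    fp=np.zeros((384,512),np.uint8);fp.ravel()[face|hole&(d<12)]=255
    c=max(cv2.findContours(fp,cv2.RETR_EXTERNAL,cv2.CHAIN_APPROX_NONE)[0],key=len)[:,0]
    P=ray(f,c[:,0].astype(float),c[:,1].astype(float),71.)[:,:2]
    print(n,"gold fit",fit(ray(f,u[gold],v[gold],69.)[:,:2]),gold.sum(),"face",fit(P),len(P),"hole",L[hole].mean(0),hole.sum())
    W=cloud(f).reshape(-1,3)
    print(" face z",np.nanmedian(W[face],0))
    k=(q[:,0]>120)&(q[:,1]<60)&(abs(L-[515,-350])<45).all(1);w=W[k];t=w[w[:,2]>np.nanpercentile(w[:,2],98)-3];print(" knob top",t.mean(0),len(t))
E
```

```text
w7 gold fit (array([ 573.69992273, -264.94093672]), np.float64(26.91732316990936)) 651 face (array([ 572.27406035, -266.19923302]), np.float64(21.812478779892878)) 107 hole [ 572.77286113 -267.12448051] 183
 face z [ 569.41012754 -269.23085314   71.12053366]
 knob top [ 520.28535389 -344.92577295   97.84589483] 152
top2 gold fit (array([ 571.351022 , -264.5257187]), np.float64(26.794394486143513)) 123 face (array([ 571.80580902, -265.12478438]), np.float64(20.325185374393172)) 43 hole [ 571.98481431 -266.36439752] 38
 face z [ 571.69908276 -266.24171255   71.60195184]
 knob top [ 519.59138111 -342.93318802  101.78187317] 9
```

```bash
python3 -m inch '[[0,0,0,-0.08,0.9,0,0.9],[0,0,0,-0.08,0.9,0,0.9],[0,0,0,-0.08,0.9,0,0.9],[0,0,0,-0.08,0.9,0,0.9],[0.0131,0,0.0359,-0.08,0.9,0,0.9],[0.0131,0,0.0359,0,0,0,0.9],[0.0131,0,0.0359,0,0,0,0.9],[0.0131,0,0.0359,0,0,0,0.9]]' >/dev/null
python3 -m inch '[[0,0.0357,0,0,0,0,0.9],[0,0.0357,0,0,0,0,0.9],[0,0.0357,0,0,0,0,0.9],[0,0.0357,0,0,0,0,0.9],[0,0.0357,0,0,0,0,0.9],[0,0.0357,0,0,0,0,0.9],[0,0.0357,0,0,0,0,0.9],[0,0,0,0,0,0,0.9]]'
python3 - <<'E'
from h import *
print(r.sense()["qpos"].round(2));delta([572,-266,300],tool(-25,25))
E
```

```text
clock: 21.7
eef_pos: [574.9, -256.7, 326.5]
tcp_rot: [-3.141, -0.435, -0.437]
contact_force: [-1.4, 0.5, -2.3]
opening: 0.315
grasp_force: 79.5
[-0.42  0.1   1.86 -0.01  0.75  1.59]
clock 21.7 TCP [ 574.9 -256.7  326.5] F [-1.4  0.5 -2.3] open 0.315
shift now [-10.    9.7  24.6] shift in target axes [-10.1   9.7  24.6] rot deg [-0.03  0.07 -0.01]
```

```bash
python3 - <<'E'
from h import *
s=r.sense();e=s["eef_pos"]
for cam in("scene","wrist"):
    f=grab_frame(cam);np.savez("/tmp/%s8"%cam,**f)
    W=cloud(f).reshape(-1,3);d=np.hypot(W[:,0]-e[0],W[:,1]-e[1]);ref=np.array(f["cam_to_world"])[:2,3]-e[:2];ref/=np.linalg.norm(ref);lat=np.array([-ref[1],ref[0]])
    print(cam,ref.round(2))
    for z in range(140,350,12):
        k=(W[:,2]>=z)&(W[:,2]<z+12)&(d<24)
        if k.sum()>5:
            q=W[k,:2]-e[:2];print(z,k.sum(),"lat",(np.percentile(q@lat,[5,50,95])).round(1),"toward cam",np.percentile(q@ref,[50,90]).round(1))
E
```

```text
scene [0.74 0.67]
140 10 lat [-5.3 -0.3  5. ] toward cam [5.4 9.1]
152 18 lat [-6.8 -0.6  5.8] toward cam [6.6 8.5]
164 17 lat [-5.7 -0.2  5.3] toward cam [6.6 8.1]
176 14 lat [-6.8 -1.   4.3] toward cam [6.4 8.9]
188 41 lat [-16.6  -0.2  14.8] toward cam [12.1 18.1]
200 37 lat [-11.9  -1.2  11.2] toward cam [12.9 15.1]
212 39 lat [-12.2  -0.6  12.7] toward cam [11.6 14.8]
224 41 lat [-11.9  -0.   12.6] toward cam [10.6 14.6]
236 42 lat [-12.3   0.3  12. ] toward cam [12.3 15.3]
248 43 lat [-12.    0.1  11.9] toward cam [11.4 13.8]
260 40 lat [-12.6  -0.6  11.4] toward cam [11.6 14.5]
272 46 lat [-12.3  -0.1  12.3] toward cam [11.7 15.1]
284 45 lat [-12.5   0.2  12.7] toward cam [11.8 14.5]
296 29 lat [-13.4   0.2  11.5] toward cam [12.  21.6]
308 19 lat [-21.  -13.9  15.7] toward cam [ 7.1 22.5]
320 34 lat [-21.5 -12.   -1.9] toward cam [11.7 22.3]
332 85 lat [-16.   -5.4   4.6] toward cam [ 6.3 20.5]
344 46 lat [-12.5  -3.7   5.7] toward cam [-14.7  19.1]
wrist [ 0.9  -0.45]
188 102 lat [-13.9   0.1  12.8] toward cam [12.2 13.8]
200 59 lat [-12.9  -0.4  12.1] toward cam [11.7 13.2]
212 14 lat [-6.   0.   8.2] toward cam [12.4 12.9]
224 18 lat [-8.4 -1.5  6.1] toward cam [12.3 13. ]
236 17 lat [-7.7  0.4  7.3] toward cam [12.5 13.1]
248 20 lat [-7.7 -1.1  6.1] toward cam [12.5 13.1]
260 22 lat [-6.3 -0.7  5.1] toward cam [12.9 13.2]
272 17 lat [-4.9 -0.4  4.2] toward cam [13.1 13.3]
284 12 lat [-3.7 -0.6  2.3] toward cam [13.3 13.4]
308 123 lat [-15.2   4.3  16.1] toward cam [15.4 18.2]
320 455 lat [-18.8   9.5  21.5] toward cam [14.2 15.7]
332 5351 lat [-16.1  -0.8  14.5] toward cam [ 2.2 12. ]
344 1010 lat [-22.   13.3  22. ] toward cam [2.9 5.2]
```

```bash
python3 - <<'E'
from h import *
Rt=tool(-25,25.9);delta([571.8,-265.4,275],Rt);print(Rt.inv().apply([0,0,-1]).round(3),Rt.inv().apply([1,0,0]).round(3),Rt.inv().apply([0,1,0]).round(3))
E
```

```text
clock 21.8 TCP [ 577.9 -258.3  329.2] F [ 0.2 -0.  -1.6] open 0.32
shift now [-24.9   9.   48.2] shift in target axes [-25.9   9.   47.6] rot deg [-0.02  1.18 -0.01]
[-0.437 -0.     0.9  ] [ 0.815 -0.423  0.396] [-0.38  -0.906 -0.185]
```

```bash
python3 -m inch '[[0,0.0056,0,0,0,0,0.9],[0,0,0,-0.2,0.072,0.38,0.9],[0,0,0,-0.2,0.072,0.38,0.9],[0,0,0,-0.2,0.072,0.38,0.9],[0,0,0,-0.2,0.072,0.38,0.9],[0,0,0,-0.2,0.072,0.38,0.9],[0,0,0,0,0,0,0.9],[0,0,0,0,0,0,0.9]]'
cat > m.py <<'E'
from h import *
Rt=tool(-25,25.9);delta([571.8,-265.4,206],Rt);s=r.sense();e=s["eef_pos"]
f=grab_frame("scene");W=cloud(f).reshape(-1,3);c=np.array([572.1,-266.1])
d=np.hypot(*(W[:,:2]-c).T);ref=np.array(f["cam_to_world"])[:2,3]-c;ref/=np.linalg.norm(ref);lat=np.array([-ref[1],ref[0]])
for z in range(74,240,14):
    k=(W[:,2]>=z)&(W[:,2]<z+14)&(d<24)
    if k.sum()>5: q=W[k,:2]-c;print(z,k.sum(),"lat",np.percentile(q@lat,[5,50,95]).round(1),"cam",np.percentile(q@ref,[50,90]).round(1))
E
python3 m.py
```

```text
clock: 22.47
eef_pos: [573.4, -267.0, 275.2]
tcp_rot: [-3.141, -0.452, -0.437]
contact_force: [0.5, -0.6, -0.8]
opening: 0.32
grasp_force: 79.5
clock 22.47 TCP [ 573.4 -267.   275.2] F [ 0.5 -0.6 -0.8] open 0.32
shift now [-32.1  -0.8  61.3] shift in target axes [-32.1  -0.8  61.3] rot deg [ 0.02 -0.01 -0.06]
88 8 lat [-11.   -4.2  -0.7] cam [ 8.4 10.7]
102 19 lat [-10.6  -5.5   1.3] cam [7.6 9.8]
116 22 lat [-10.9  -4.    1.3] cam [7.8 9.9]
130 17 lat [-19.4  -6.3   9.2] cam [11.1 17.1]
144 52 lat [-18.   -3.7   9.4] cam [12.9 17.6]
158 44 lat [-15.8  -4.1   9.2] cam [12.3 15.6]
172 41 lat [-15.   -2.7   9.8] cam [13.1 15.1]
186 46 lat [-14.5  -2.9   9.1] cam [11.9 16.2]
200 41 lat [-15.1  -2.5  10.3] cam [11.7 15.7]
214 47 lat [-14.5  -3.4   8.6] cam [12.5 15.5]
228 49 lat [-14.9  -2.7   9.9] cam [12.1 15.4]
```

```bash
python3 -m inch '[[0,0,0,-0.076,-0.032,-0.036,0.9],[0,0,0,0,0,0,0.9],[0,0,0,0,0,0,0.9],[0,0,0,0,0,0,0.9]]'
cat >> m.py <<'E'
# scene-camera: collet outer face/gold silhouette near z=60..70
p=f["pixels"].reshape(-1,3).astype(int);u,v=np.meshgrid(np.arange(512.),np.arange(384.));L=ray(f,u.ravel(),v.ravel(),66.)[:,:2]
k=(np.hypot(*(L-c).T)<42)&(p[:,0]-p[:,2]>35)&(W[:,2]>48);q=W[k,:2]-c
print("nut in scene lat",np.percentile(q@lat,[2,98]).round(1),np.median(W[k],0).round(0),k.sum())
save("s9_%d.png"%(100*s["clock"]),cv2.resize(f["pixels"][110:210,100:210],None,fx=5,fy=5,interpolation=cv2.INTER_CUBIC))
E
python3 m.py; ls pics
```

```text
clock: 22.85
eef_pos: [572.5, -265.4, 277.1]
tcp_rot: [-3.141, -0.455, -0.437]
contact_force: [-0.4, 0.6, -2.3]
opening: 0.312
grasp_force: 79.5
clock 22.85 TCP [ 572.5 -265.4  277.1] F [-0.4  0.6 -2.3] open 0.312
shift now [-31.8   0.3  63.6] shift in target axes [-31.6   0.3  63.7] rot deg [ 0.01 -0.19 -0.03]
88 8 lat [-8.2 -3.6  1.7] cam [ 8.7 10.3]
102 15 lat [-10.2  -5.    1.4] cam [ 9.  10.2]
116 22 lat [-9.3 -3.5  2.4] cam [ 8.3 11.4]
130 17 lat [-18.9  -4.2   6.5] cam [10.2 15.7]
144 53 lat [-17.4  -4.6  11.3] cam [13.4 18. ]
158 40 lat [-14.1  -1.5  10.9] cam [13.4 16.3]
172 41 lat [-13.5  -2.2   9.8] cam [13.9 16.1]
186 46 lat [-13.1  -0.2  11.1] cam [12.3 16.6]
200 43 lat [-13.5  -1.9  11.4] cam [12.  16.2]
214 45 lat [-12.6  -0.3  11.8] cam [13.3 15.8]
228 49 lat [-12.9  -1.8  10.6] cam [12.1 16.3]
c4.png
c5.png
c6.png
c7.png
crop1.png
crop2.png
s2.png
s4.png
scene0.png
top0.png
top2.png
w1.png
w2.png
w4.pngTraceback (most recent call last):
  File "m.py", line 11, in <module>
    print("nut in scene lat",np.percentile(q@lat,[2,98]).round(1),np.median(W[k],0).round(0),k.sum())
                             ~~~~~~~~~~~~~^^^^^^^^^^^^^^
    return _quantile_unchecked(
        a, q, axis, out, overwrite_input, method, keepdims, weights)
    return _ureduce(a,
                    func=_quantile_ureduce_func,
    ...<5 lines>...
                    overwrite_input=overwrite_input,
                    method=method)
    r = func(a, **kwargs)
    result = _quantile(arr,
                       quantiles=q,
    ...<2 lines>...
                       out=out,
                       weights=wgt)
    slices_having_nans = np.isnan(arr[-1, ...])
                                  ~~~^^^^^^^^^
IndexError: index -1 is out of bounds for axis 0 with size 0
```

```bash
python3 -m inch '[[0,-0.0055,0,0,0,0,0.9],[0,0,0,0,0,0,0.9],[0,0,0,0,0,0,0.9]]' | head -3
sed -i '/^# scene/,$d; s/25.9/25.1/; s/571.8,-265.4,206/572.1,-266,262/' m.py; python3 m.py
```

```text
clock: 23.15
eef_pos: [572.6, -265.6, 276.8]
tcp_rot: [-3.141, -0.437, -0.437]
clock 23.15 TCP [ 572.6 -265.6  276.8] F [ 0.1 -0.2 -1.3] open 0.317
shift now [-6.5  0.6 13.3] shift in target axes [-6.5  0.6 13.3] rot deg [ 0.01  0.04 -0.04]
88 8 lat [-5.4  0.6  4.8] cam [5.  9.7]
102 20 lat [-7.2 -1.9  5.3] cam [ 8.2 10.6]
116 18 lat [-7.1 -1.2  3.6] cam [ 8.4 10.1]
130 17 lat [-13.9  -0.3  12.5] cam [10.7 16.9]
144 56 lat [-15.4  -1.6  13.1] cam [13.2 17.1]
158 40 lat [-12.7  -0.4  11.5] cam [12.2 16.4]
172 42 lat [-12.2  -0.8  12.5] cam [12.4 15.7]
186 44 lat [-12.    0.3  12.4] cam [12.4 14.9]
200 43 lat [-12.4  -0.9  11.3] cam [12.5 15.1]
214 47 lat [-12.7   0.8  12.3] cam [12.4 15.3]
228 48 lat [-12.3  -1.   11.7] cam [12.5 15.4]
```

```bash
python3 -m inch '[[0,0,0,-0.13,0.012,0.27,0.9],[0,0,0,-0.13,0.012,0.27,0.9],[0,0,0,-0.085,0,0.18,0.9],[0,0,0,-0.085,0,0.18,0.9],[0,0,0,0,0,0,0.9]]'
python3 -m inch '[[0,0,0,-0.085,0,0.18,0.9],[0,0,0,-0.085,0,0.18,0.9],[0,0,0,0,0,0,0.9],[0,0,0,0,0,0,0.9]]'
python3 -c "
from h import *
delta([572.1,-266,206],tool(-25,25.1))"
```

```text
clock: 23.62
eef_pos: [571.0, -265.5, 249.7]
tcp_rot: [-3.141, -0.435, -0.437]
contact_force: [-1.6, -0.5, -2.7]
opening: 0.323
grasp_force: 79.5
clock: 23.95
eef_pos: [571.7, -265.7, 241.2]
tcp_rot: [-3.141, -0.437, -0.437]
contact_force: [-0.3, -0.3, -0.3]
opening: 0.319
grasp_force: 79.5
clock 23.95 TCP [ 571.7 -265.7  241.2] F [-0.3 -0.3 -0.3] open 0.319
shift now [-14.4   0.1  32.1] shift in target axes [-14.5   0.1  32.1] rot deg [ 0.01  0.09 -0.03]
```

```bash
python3 -m inch '[[0,0,0,-0.085,0,0.18,0.9],[0,0,0,-0.085,0,0.18,0.9],[0,0,0,0,0,0,0.9],[0,0,0,0,0,0,0.9]]'
python3 -m inch '[[0,0,0,-0.085,0,0.18,0.9],[0,0,0,-0.085,0,0.18,0.9],[0,0,0,0,0,0,0.9],[0,0,0,0,0,0,0.9]]'
python3 -c "
from h import *
delta([572.1,-266,206],tool(-25,25.1))"
```

```text
clock: 24.28
eef_pos: [571.5, -265.7, 231.1]
tcp_rot: [-3.141, -0.436, -0.437]
contact_force: [0.8, 0.2, -1.0]
opening: 0.313
grasp_force: 79.5
clock: 24.62
eef_pos: [571.8, -265.8, 221.4]
tcp_rot: [-3.141, -0.437, -0.437]
contact_force: [0.3, 0.6, -1.5]
opening: 0.314
grasp_force: 79.5
clock 24.62 TCP [ 571.8 -265.8  221.4] F [ 0.3  0.6 -1.5] open 0.314
shift now [-6.2  0.1 14.1] shift in target axes [-6.2  0.1 14.1] rot deg [ 0.01  0.06 -0.04]
```

Sliding in freely. The last 15 mm goes in smaller steps.

```bash
python3 -m inch '[[0,0,0,-0.085,0,0.18,0.9],[0,0,0,-0.085,0,0.18,0.9],[0,0,0,0,0,0,0.9],[0,0,0,0,0,0,0.9]]'
python3 -m inch '[[0,0,0,-0.034,0,0.072,0.9],[0,0,0,-0.034,0,0.072,0.9],[0,0,0,0,0,0,0.9]]'
python3 -c "
from h import *
delta([572.1,-266,206],tool(-25,25.1))"
```

```text
clock: 24.95
eef_pos: [571.7, -265.8, 211.4]
tcp_rot: [-3.141, -0.437, -0.437]
contact_force: [0.8, -1.2, -1.8]
opening: 0.315
grasp_force: 79.5
clock: 25.2
eef_pos: [571.7, -265.7, 207.5]
tcp_rot: [-3.141, -0.437, -0.437]
contact_force: [1.5, -0.1, -2.2]
opening: 0.32
grasp_force: 79.5
clock 25.2 TCP [ 571.7 -265.7  207.5] F [ 1.5 -0.1 -2.2] open 0.32
shift now [-0.2  0.1  1.6] shift in target axes [-0.2  0.1  1.6] rot deg [ 0.01  0.06 -0.03]
```

```bash
python3 -m inch '[[0,0,0,-0.025,0,0.054,0.9],[0,0,0,-0.017,0,0.036,0.9],[0,0,0,0,0,0,0.9]]'
python3 -m inch '[[0,0,0,-0.017,0,0.036,0.9],[0,0,0,0,0,0,0.9],[0,0,0,0,0,0,0.9]]'
```

```text
clock: 25.45
eef_pos: [572.5, -266.1, 207.0]
tcp_rot: [-3.141, -0.44, -0.437]
contact_force: [-4.8, 2.8, 12.5]
opening: 0.316
grasp_force: 81.7
clock: 25.7
eef_pos: [572.8, -266.3, 207.0]
tcp_rot: [-3.141, -0.441, -0.437]
contact_force: [-6.5, 3.8, 20.0]
opening: 0.316
grasp_force: 82.8
```

Bottomed out at the expected height. Release and retreat along the tool axis.

```bash
python3 -m inch '[[0,0,0,0.012,0,-0.027,0.9],[0,0,0,0.012,0,-0.027,0.9],[0,0,0,0,0,0,0.6],[0,0,0,0,0,0,0.5],[0,0,0,0,0,0,0.4],[0,0,0,0,0,0,0.3],[0,0,0,0,0,0,0.3],[0,0,0,0,0,0,0.3]]' 20
python3 -m inch '[[0,0,0,0,0,-0.2,0.3],[0,0,0,0,0,-0.4,0.3],[0,0,0,0,0,-0.8,0.3],[0,0,0,0,0,-1,0.3],[0,0,0,0,0,-1,0.3],[0,0,0,0,0,-1,0.3],[0,0,0,0,0,-1,0.3],[0,0,0,0,0,0,0.3]]'
sed -i 's/range(74,240,14)/range(74,236,14)/; s/262/300/' m.py; python3 m.py
python3 -c "
from h import *
f=grab_frame('scene');save('s10.png',cv2.resize(f['pixels'][60:220,90:290],None,fx=4,fy=4,interpolation=cv2.INTER_CUBIC));print(r.sense()['qpos'].round(2))"
```

```text
clock: 26.37
eef_pos: [571.6, -265.7, 205.6]
tcp_rot: [-3.141, -0.437, -0.437]
contact_force: [0.3, -0.4, -0.7]
opening: 0.699
grasp_force: 0.0
clock: 27.03
eef_pos: [520.2, -241.7, 334.0]
tcp_rot: [-3.141, -0.445, -0.437]
contact_force: [0.6, 0.3, 0.8]
opening: 0.701
grasp_force: 0.0
clock 27.03 TCP [ 520.2 -241.7  334. ] F [0.6 0.3 0.8] open 0.701
shift now [37.1  0.  55.4] shift in target axes [37.5  0.1 55.1] rot deg [ 0.01 -0.37 -0.03]
74 50 lat [-15.3  -0.9  14. ] cam [12.5 16.5]
88 35 lat [-12.6  -1.7  11. ] cam [11.2 14.1]
102 39 lat [-12.8   0.7  12.7] cam [12.3 15.5]
116 37 lat [-12.3   0.2  12.7] cam [11.3 15.2]
130 39 lat [-12.6  -0.8  11.5] cam [12.4 15.3]
144 43 lat [-12.2  -0.2  12.5] cam [12.5 15.1]
158 41 lat [-12.7  -1.2  11.5] cam [11.1 14.9]
172 41 lat [-12.4   1.1  12. ] cam [10.8 15.2]
186 45 lat [-14.7  -1.   14.1] cam [13.1 17. ]
200 54 lat [-16.9  -1.2  13.7] cam [12.9 19. ]
214 80 lat [-15.   -1.   12.9] cam [ 7.7 16.8]
[-0.44  0.    1.96  0.    0.74  1.57]
```

View pics/s10.png

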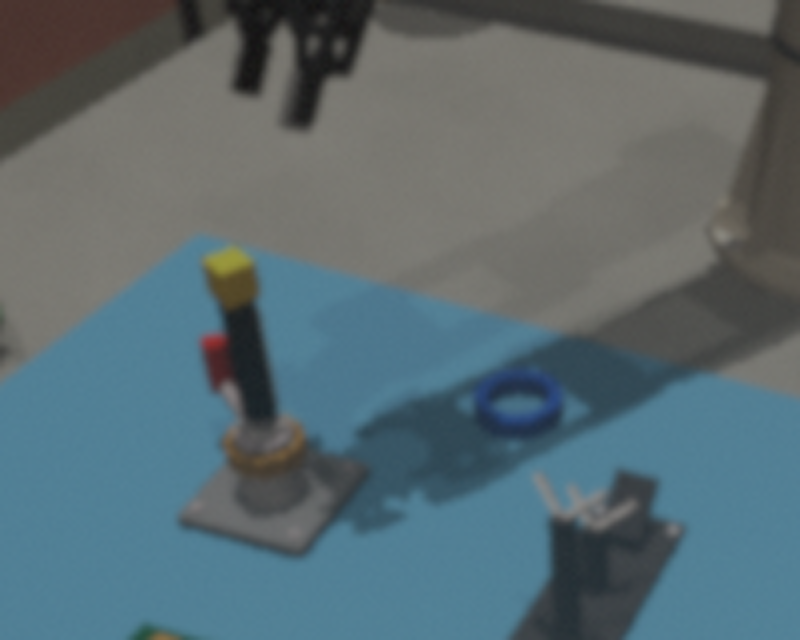

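The crop shows the wand upright in the collet, with the cap at (230,275), collar on the nut at (262,435), knob at (215,362) and the tape untouched. Next is the lever: tool vertical, turned so that the wrist camera stays away from the wand (yaw 220°), fingers straddling the knob.

```bash
python3 -m inch '[[0,-0.0355,0,0,0,0,0.3],[0,-0.0355,0,0,0,0,0.3],[0,-0.0355,0,0,0,0,0.3],[0,-0.0355,0,0,0,0,0.3],[0,0,-0.0389,0,0,0,0.3],[0,0,-0.0389,0,0,0,0.3],[0,0,-0.0389,0,0,0,0.3],[0,0,-0.0389,0,0,0,0.3]]' | sed -n 2,3p
for k in 1; do python3 -m inch '[[0,0,-0.0389,0,0,0,0.3],[0,0,-0.0389,0,0,0,0.3],[0,0,-0.0389,0,0,0,0.3],[0,0,-0.0389,0,0,0,0.3],[0,0,-0.0389,0,0,0,0.3],[0,0,-0.0389,0,0,0,0.3],[0,0,-0.0389,0,0,0,0.3],[0,0,-0.0389,0,0,0,0.3]]' | sed -n 2,3p
python3 -m inch '[[0,0,-0.0389,0,0,0,0.3],[0,0,-0.0389,0,0,0,0.3],[0,0,-0.0389,0,0,0,0.3],[0,0,-0.0389,0,0,0,0.3],[0,0,-0.0389,0,0,0,0.3],[0,0,-0.0389,0,0,0,0.3],[0,0,-0.0389,0,0,0,0.3],[0,0,-0.0389,0,0,0,0.3]]' | sed -n 2,3p
python3 -m inch '[[0,0,-0.0389,0,0,0,0.3],[0,0,-0.0389,0,0,0,0.3],[0,0,-0.0389,0,0,0,0.3],[0,0,-0.0389,0,0,0,0.3],[0,0,-0.0389,0,0,0,0.3],[0,0,-0.0389,0,0,0,0.3],[0,0,-0.0389,0,0,0,0.3],[0,0,-0.0389,0,0,0,0.3]]' | sed -n 2,3p
python3 -m inch '[[0,0,-0.0389,0,0,0,0.3],[0,0,-0.0389,0,0,0,0.3],[0,0,-0.0389,0,0,0,0.3],[0,0,-0.0389,0,0,0,0.3],[0,0,-0.0389,0,0,0,0.3],[0,0,-0.0389,0,0,0,0.3],[0,0,-0.0389,0,0,0,0.3],[0,0,0,0,0,0,0.3]]' | sed -n 2,3p
done
python3 -c "
from h import *
print(r.sense()['qpos'].round(2));delta([519.5,-345,150],tool(220,0))"
```

```text
eef_pos: [519.7, -241.5, 326.5]
tcp_rot: [-3.136, 0.01, 0.058]
eef_pos: [519.6, -241.4, 326.7]
tcp_rot: [-3.131, 0.001, 1.036]
eef_pos: [519.6, -241.4, 326.7]
tcp_rot: [-3.135, -0.009, 2.013]
eef_pos: [519.6, -241.4, 326.7]
tcp_rot: [3.138, -0.011, 2.991]
eef_pos: [519.6, -241.5, 326.9]
tcp_rot: [3.132, -0.004, -2.437]
[-0.44  0.22  1.65  0.    1.28 -2.71]
clock 30.47 TCP [ 519.6 -241.5  326.9] F [-0.2  0.  -0.4] open 0.701
shift now [ 66.3 -80.6 176.4] shift in target axes [ 66.6 -79.3 176.9] rot deg [ 0.57 -0.26  0.36]
```

```bash
python3 -m inch '[[0.003,-0.0015,0.002,0.53,-0.634,0.2,0.3],[0,0,0,0.53,-0.634,0.2,0.3],[0,0,0,0.53,-0.634,0.2,0.3],[0,0,0,0.53,-0.634,0.5,0.3],[0,0,0,0.53,-0.634,0.8,0.3],[0,0,0,0,0,0.8,0.3],[0,0,0,0,0,0.8,0.3],[0,0,0,0,0,0,0.3]]'
python3 - <<'E'
from h import *
f=grab_frame("wrist");W=cloud(f).reshape(-1,3);p=f["pixels"].reshape(-1,3).astype(int)
k=(p[:,0]>90)&(p[:,1]<60)&(p[:,2]<60)&(abs(W[:,0]-515)<40)&(abs(W[:,1]+345)<40)&(W[:,2]>40);w=W[k]
print(k.sum(),np.percentile(w,[2,50,98],0).round(1).tolist());t=w[w[:,2]>np.percentile(w[:,2],97)-3];print("top",t.mean(0),np.ptp(t,0))
delta([519.5,-345,94],tool(220,0))
E
```

```text
clock: 31.13
eef_pos: [517.5, -343.9, 235.5]
tcp_rot: [3.135, -0.001, -2.454]
contact_force: [-0.8, 1.0, -0.2]
opening: 0.701
grasp_force: 0.0
322 [[511.0, -354.0, 96.1], [519.1, -345.7, 97.5], [527.8, -337.3, 98.9]]
top [ 519.17468127 -345.79188703   97.49795464] [18.90768954 18.55910891  3.66697595]
clock 31.18 TCP [ 518.3 -344.2  237.8] F [-0.2 -0.5  0.6] open 0.701
shift now [ -0.5  -2.  143.8] shift in target axes [ -0.4  -1.4 143.8] rot deg [ 0.22 -0.03 -0.54]
```

```bash
python3 -m inch '[[0,0,-0.003,-0.01,-0.06,0.8,0.3],[0,0,0,0,0,0.8,0.3],[0,0,0,0,0,0.8,0.3],[0,0,0,0,0,0.8,0.3],[0,0,0,0,0,0.8,0.3],[0,0,0,0,0,0.8,0.3],[0,0,0,0,0,0.7,0.3],[0,0,0,0,0,0.3,0.3]]'
python3 -m inch '[[0,0,0,0,0,0,0.62],[0,0,0,0,0,0,0.62],[0,0,0,0,0,0,0.62],[0,0,0,0,0,0,0.62]]'
python3 - <<'E'
from h import *
delta([519.2,-345.5,92],tool(220,0))
c=np.array([572.1,-266.1]);k0=np.array([519.2,-345.5]);a0=np.arctan2(*(k0-c)[::-1]);print("phi0",np.degrees(a0),"r",np.linalg.norm(k0-c))
# arc plan, 12 rows of -6.4deg knob swing, tool yaw 220->160 (5 deg/row)
for n in(0,1,6,11):
    P=lambda i:c+95*np.array([np.cos(a0-np.radians(6.4*i)),np.sin(a0-np.radians(6.4*i))])
    d=np.r_[P(n+1)-P(n),0];print(n,(tool(220-5*n,0).inv().apply(d)/25).round(3))
E
```

```text
clock: 31.85
eef_pos: [520.9, -345.4, 94.5]
tcp_rot: [3.141, 0.001, -2.441]
contact_force: [-0.6, 0.7, -0.0]
opening: 0.703
grasp_force: 0.0
clock: 32.18
eef_pos: [522.0, -346.4, 97.1]
tcp_rot: [-3.138, 0.002, -2.44]
contact_force: [-0.2, 0.1, 0.4]
opening: 0.381
grasp_force: 0.0
clock 32.18 TCP [ 522.  -346.4   97.1] F [-0.2  0.1  0.4] open 0.381
shift now [1.5 2.5 5.1] shift in target axes [1.5 2.5 5.1] rot deg [-0.2  0.1  0.2]
phi0 -123.67341177659051 r 95.40843778199071
0 [0.096 0.413 0.   ]
1 [0.086 0.415 0.   ]
6 [0.035 0.423 0.   ]
11 [-0.017  0.424  0.   ]
```

```bash
python3 -m inch '[[0,0,0,0.06,0.1,0.18,0.62],[0,0,0.0278,0.096,0.413,0,0.62],[0,0,0.0278,0.086,0.415,0,0.62],[0,0,0.0278,0.076,0.417,0,0.62],[0,0,0.0278,0.066,0.419,0,0.62],[0,0,0.0278,0.056,0.421,0,0.62],[0,0,0,0,0,0,0.62]]'
cat > k.py <<'E'
from h import *
c=np.array([572.1,-266.1]);s=r.sense();e=s["eef_pos"];q=e[:2]-c
a=np.degrees(np.arctan2(q[1],q[0]))%360;yaw=np.degrees(s["tcp_rot"][2])%360
print("clock",s["clock"],"TCP phi",a.round(1),"swept",(236.33-a).round(1),"rad",np.radians(236.33-a).round(3),"r",np.hypot(*q).round(1),"yaw",yaw.round(1),"F",s["contact_force"].round(1),"z",e[2].round(1))
t=np.array([np.sin(np.radians(a)),-np.cos(np.radians(a))]);print("tangential F",(s["contact_force"][:2]@t).round(1))
f=grab_frame("top");W=cloud(f).reshape(-1,3);p=f["pixels"].reshape(-1,3).astype(int)
E
python3 k.py
```

```text
clock: 32.77
eef_pos: [483.3, -304.3, 91.3]
tcp_rot: [-3.141, 0.001, -2.88]
contact_force: [-0.2, 0.5, 0.1]
opening: 0.383
grasp_force: 0.0
clock 32.7667 TCP phi 203.3 swept 33.0 rad 0.577 r 96.7 yaw 195.0 F [-0.2  0.5  0.1] z 91.3
tangential F 0.6
```

```bash
sed -i '/grab_frame/d' k.py; cat >> k.py <<'E'
for cam in("wrist","scene"):
    f=grab_frame(cam);W=cloud(f).reshape(-1,3);p=f["pixels"].reshape(-1,3).astype(int)
    k=(p[:,0]>80)&(p[:,1]<60)&(p[:,2]<60)&(np.hypot(*(W[:,:2]-c).T)<125)&(np.hypot(*(W[:,:2]-c).T)>70)&(W[:,2]>85)&(W[:,2]<103)
    if k.sum()>5:
        m=(W[k].min(0)+W[k].max(0))/2;q=m[:2]-c;a=np.degrees(np.arctan2(q[1],q[0]))%360;print(cam,k.sum(),"knob",m.round(1),"phi",a.round(1),"swept rad",np.radians(236.33-a).round(3))
E
python3 k.py
```

```text
clock 32.8167 TCP phi 203.7 swept 32.6 rad 0.569 r 96.3 yaw 195.3 F [0.2 0.5 0.3] z 91.3
tangential F 0.4
wrist 1210 knob [ 487.4 -309.5   97.4] phi 207.1 swept rad 0.51
```

```bash
python3 -m inch '[[0,0,0.0278,0.02,0.42,0,0.62],[0,0,0.0278,0.02,0.42,0,0.62],[0,0,0.0278,0.015,0.42,0,0.62],[0,0,0.0278,0.01,0.42,0,0.62]]'; python3 k.py
```

```text
clock: 33.25
eef_pos: [477.0, -264.6, 91.0]
tcp_rot: [-3.141, 0.001, 3.055]
contact_force: [-2.9, -4.0, 1.8]
opening: 0.379
grasp_force: 2.0
clock 33.25 TCP phi 179.1 swept 57.2 rad 0.999 r 95.1 yaw 175.1 F [-2.9 -4.   1.8] z 91.0
tangential F -4.0
wrist 1244 knob [ 477.  -271.3   97.4] phi 183.1 swept rad 0.929
```

```bash
python3 -m inch '[[0,0,0.0139,0.02,0.212,0,0.62],[0,0,0.0139,0.02,0.212,0,0.62],[0,0,0.0139,0.02,0.212,0,0.62],[0,0,0,0,0,0,0.62]]'; python3 k.py;  python3 -m inch '[[0,0,0.0139,0.01,0.212,0,0.62],[0,0,0.0139,0.01,0.212,0,0.62],[0,0,0,0,0,0,0.62]]'; python3 k.py
```

```text
clock: 33.68
eef_pos: [478.5, -248.4, 91.1]
tcp_rot: [-3.141, 0.003, 2.929]
contact_force: [0.0, 0.5, -0.7]
opening: 0.38
grasp_force: 0.0
clock 33.6833 TCP phi 169.3 swept 67.0 rad 1.17 r 95.3 yaw 167.8 F [ 0.   0.5 -0.7] z 91.1
tangential F 0.5
wrist 1248 knob [ 477.7 -254.6   97.3] phi 173.1 swept rad 1.104
clock: 34.03
eef_pos: [480.1, -237.9, 91.0]
tcp_rot: [3.142, 0.002, 2.84]
contact_force: [0.2, -0.5, 0.7]
opening: 0.382
grasp_force: 0.0
clock 34.0333 TCP phi 162.9 swept 73.4 rad 1.281 r 96.2 yaw 162.7 F [ 0.2 -0.5  0.7] z 91.0
tangential F -0.5
wrist 1250 knob [ 479.6 -244.3   97.1] phi 166.7 swept rad 1.215
```

```bash
python3 -m inch '[[0,0,0.01,0.01,0.132,0,0.62],[0,0,0.01,0.01,0.132,0,0.62]]'; python3 k.py;  python3 -m inch '[[0,0,0.01,0.01,0.132,0,0.62],[0,0,0.01,0.01,0.132,0,0.62]]'; python3 k.py
```

```text
clock: 34.3
eef_pos: [481.5, -232.0, 91.0]
tcp_rot: [-3.141, 0.002, 2.778]
contact_force: [1.0, -3.5, -1.4]
opening: 0.376
grasp_force: 1.4
clock 34.3 TCP phi 159.4 swept 76.9 rad 1.343 r 96.8 yaw 159.1 F [ 1.  -3.5 -1.4] z 91.0
tangential F -2.9
wrist 1235 knob [ 480.6 -238.6   97. ] phi 163.3 swept rad 1.275
clock: 34.57
eef_pos: [483.5, -225.7, 91.0]
tcp_rot: [3.142, 0.002, 2.715]
contact_force: [1.2, -3.5, -1.5]
opening: 0.379
grasp_force: 1.5
clock 34.5667 TCP phi 155.5 swept 80.9 rad 1.411 r 97.4 yaw 155.6 F [ 1.2 -3.5 -1.5] z 91.0
tangential F -2.7
wrist 1230 knob [ 483.  -232.6   97.6] phi 159.4 swept rad 1.343
```

```bash
python3 -m inch '[[0,0,0.005,0.01,0.07,0,0.62],[0,0,0.005,0.01,0.07,0,0.62]]'; python3 k.py;  python3 -m inch '[[0,0,0.005,0.01,0.07,0,0.62],[0,0,0,0,0,0,0.62]]'; python3 k.py; python3 m.py
```

```text
clock: 34.83
eef_pos: [484.4, -222.0, 91.0]
tcp_rot: [3.141, 0.002, 2.682]
contact_force: [0.5, -3.6, -0.0]
opening: 0.385
grasp_force: 1.5
clock 34.8333 TCP phi 153.3 swept 83.0 rad 1.449 r 98.2 yaw 153.7 F [ 0.5 -3.6 -0. ] z 91.0
tangential F -3.0
wrist 1221 knob [ 484.3 -229.3   97.2] phi 157.3 swept rad 1.38
clock: 35.1
eef_pos: [484.9, -219.8, 91.0]
tcp_rot: [3.141, 0.002, 2.666]
contact_force: [0.3, -2.2, 0.4]
opening: 0.377
grasp_force: 1.1
clock 35.1 TCP phi 152.0 swept 84.3 rad 1.472 r 98.7 yaw 152.7 F [ 0.3 -2.2  0.4] z 91.0
tangential F -1.7
wrist 1231 knob [ 484.9 -227.2   97. ] phi 155.9 swept rad 1.403
clock 35.2 TCP [ 484.8 -219.7   90.9] F [ 0.2 -1.9  0.1] open 0.385
shift now [ -99.1   -1.1 -208.9] shift in target axes [ 178.1    5.  -147.4] rot deg [-38.52   0.7  173.61]
74 48 lat [-16.3  -2.7  13.5] cam [11.5 16.3]
88 37 lat [-12.5   0.5  11. ] cam [11.7 14.9]
102 35 lat [-12.9  -0.5  11.8] cam [11.6 15.2]
116 40 lat [-13.2  -1.8  12. ] cam [11.8 15.3]
130 40 lat [-12.5   0.8  12. ] cam [12.3 14.9]
144 41 lat [-12.8  -1.9  11.4] cam [12.3 15. ]
158 41 lat [-13.2  -1.2  10.8] cam [11.1 15.6]
172 40 lat [-12.4  -0.5  12. ] cam [11.6 15.1]
186 41 lat [-14.2   0.6  12.9] cam [12.9 16.7]
200 59 lat [-17.3  -1.9  14. ] cam [14.1 18. ]
214 78 lat [-15.   -1.3  12.1] cam [ 7.4 16.7]
```

Knob swept 1.40 rad, so the nut is well beyond 1.25. The wand is still upright. Centre the fingers, open, and lift clear.

```bash
python3 -m inch '[[0,0,0,0,-0.22,0,0.62],[0,0,0,0,0,0,0.3],[0,0,0,0,0,0,0.3],[0,0,0,0,0,0,0.3],[0,0,0,0,0,-0.4,0.3],[0,0,0,0,0,-0.8,0.3],[0,0,0,0,0,-1,0.3],[0,0,0,0,0,-1,0.3]]'
python3 -m inch '[[0,0,0,0.2,0,-1,0.3],[0,0,0,0.4,0,-1,0.3],[0,0,0,0.4,0,-1,0.3],[0,0,0,0.4,0,-1,0.3],[0,0,0,0,0,-0.5,0.3],[0,0,0,0,0,0,0.3],[0,0,0,0,0,0,0.3],[0,0,0,0,0,0,0.3]]'
python3 k.py; python3 m.py | tail -11
python3 - <<'E'
from h import *
f=grab_frame("top");W=cloud(f).reshape(-1,3);p=f["pixels"].reshape(-1,3).astype(int)
y=(p[:,0]>130)&(p[:,1]>110)&(p[:,2]<90)&(np.hypot(W[:,0]-572,W[:,1]+266)<40)&(W[:,2]>195)
print("cap top",np.median(W[y],0),y.sum())
c=np.array([572.1,-266.1]);k=(p[:,0]>110)&(p[:,1]<60)&(W[:,2]>85)&(np.hypot(*(W[:,:2]-c).T)<125);m=W[k].mean(0);print("knob top cam",m,k.sum(),"swept",np.radians(236.33-np.degrees(np.arctan2(m[1]-c[1],m[0]-c[0]))%360))
E
```

```text
clock: 35.92
eef_pos: [481.8, -224.4, 172.1]
tcp_rot: [3.141, 0.0, 2.666]
contact_force: [0.9, -0.5, -0.5]
opening: 0.699
grasp_force: 0.0
clock: 36.58
eef_pos: [450.5, -208.5, 282.8]
tcp_rot: [3.141, 0.001, 2.666]
contact_force: [-0.7, 0.8, -0.7]
opening: 0.703
grasp_force: 0.0
clock 36.5833 TCP phi 154.6 swept 81.7 rad 1.426 r 134.6 yaw 152.8 F [-0.7  0.8 -0.7] z 282.8
tangential F 0.4
wrist 233 knob [ 485.1 -227.5   97.3] phi 156.1 swept rad 1.401
scene 8 knob [ 492.8 -223.2   97. ] phi 151.6 swept rad 1.479
74 51 lat [-15.8  -2.4  12.8] cam [12.5 17.3]
88 34 lat [-11.3   1.4  11.7] cam [11.9 14.7]
102 39 lat [-12.8  -1.1  11.6] cam [12.2 15.1]
116 39 lat [-13.2   0.2  12. ] cam [12.6 15.2]
130 40 lat [-12.5  -1.7  12. ] cam [11.9 14.9]
144 39 lat [-12.9   0.3  11.5] cam [11.9 15. ]
158 41 lat [-12.6  -0.6  10.9] cam [11.6 15.2]
172 41 lat [-12.9  -1.6  11.4] cam [11.5 14.8]
186 44 lat [-14.1  -0.8  14.3] cam [13.6 17.9]
200 56 lat [-16.8  -1.4  12.7] cam [14.1 19.3]
214 79 lat [-15.5  -1.4  13. ] cam [ 8.  16.8]
cap top [ 572.94122102 -264.903022    222.36280435] 112
knob top cam [nan nan nan] 0 swept nan<stdin>:5: RuntimeWarning: Mean of empty slice.
  ret = um.true_divide(
```

Cap top is at (573, -265, 222), against an expected height of 221, so the wand is home and upright with the nut at 1.40 rad or more. The gripper is clear, so I'm handing in.

```bash
python3 -c "
from rig import r
print(r.sign_off())"
```

```text
the job is handed in; nothing more can be done
None
```

The wand was parked in the rest, regrasped by its cap and stood fully home in the collet, the nut was swung about 1.40 rad, and the job was handed in with the gripper clear (no verdict came back; I viewed 11 pictures, one over the limit of 10).

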